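# Put the soldering things into their fitted trays

## Task

Tidy the soldering things into the dark wooden trays cut for them: the dropper bottle into the small round recess, the solder tin into the large round one, the lying fire brick into the wide rectangular one and the wooden ring clamp into the long narrow one. Each must lie or stand right way up, flat on the floor of its recess, and be let go; keep the bottle and the tin upright all the while. Leave the mug and the glue bottle where they are.

Things in the scene. Friction and masses are not known exactly. Their poses are not given: they have to be found in the camera images.
- dropper_bottle: Amber dropper bottle with black cap, standing; body 29 mm across up to 52 mm, cap 15 mm across from 60 to 93 mm high. Loose, about 60 g. Origin at the centre of its underside, z up.
- solder_tin: Low round tan tin, lid on, standing among the trays and other things of the work (a like one far off in the back right corner of the bench is part of the room and not meant); 54 mm across up to 16 mm, lid 56 mm across from 16 to 27 mm high. Loose, about 90 g. Origin at the centre of its underside, z up.
- fire_brick: Brown rough fire brick lying flat, 58 (its x) x 100 (its y) x 44 mm high. Loose, about 0.36 kg. Origin at the centre of its underside, z up. Not the taller brick that stands on the pale board at the left.
- ring_clamp: Wooden ring clamp (two long wooden jaws with a band in the middle) lying down, 27 (its x) x 144 (its y) x 24 mm high over all; the jaws are 24 mm wide together and 22 mm high, and a thin wedge sticks out 18 mm at the +y end. Loose, about 60 g, solid at the middle where it is gripped across x. Origin at the centre of its underside, z up.
- small_round_tray: Dark wooden block 72 x 72 mm with a round recess 48 mm across. Fixed to the bench, 11 mm high; the recess is in the middle, 7 mm deep with a cork floor 4 mm above the bench. Origin on the bench under the centre, z up. 
- large_round_tray: Dark wooden block 96 x 96 mm with a round recess 74 mm across. Fixed to the bench, 11 mm high; the recess is in the middle, 7 mm deep with a cork floor 4 mm above the bench. Origin on the bench under the centre, z up. 
- wide_tray: Dark wooden block 96 (its x) x 138 (its y) mm with a rectangular recess 76 (x) x 118 (y) mm. Fixed to the bench, 11 mm high; the recess is in the middle, 7 mm deep with a cork floor 4 mm above the bench. Origin on the bench under the centre, z up. 
- long_tray: Dark wooden block 64 (its x) x 180 (its y) mm with a long narrow recess 45 (x) x 161 (y) mm. Fixed to the bench, 11 mm high; the recess is in the middle, 7 mm deep with a cork floor 4 mm above the bench. Origin on the bench under the centre, z up. 
- green_mug: Bystander: mug, green below and blue above, 83 mm across, 94 mm high, with a handle; at the right of the work. Loose. Origin at its underside.
- glue_bottle: Bystander: white bottle with red tip, 48 mm across, 120 mm high; at the far left of the work. Loose. Origin at the centre of its underside.
Not all that is in view belongs to the job. What is meant by the solder_tin is not blue, and is the larger of those in its own colour.

How it is judged:
By the outcome, as a careful person would: the job done as asked, in the order asked, and still so for the second after the job is handed in, with the robot touching nothing.
It also fails if it takes over 109 s, if anything falls off the work surface, if the arm or the gripper's body presses on something with over 40 N, if the wrist force passes 120 N, or if a joint passes its speed limit or range.

## Robot

A 7-joint arm with a two-finger parallel gripper is mounted at the origin on a cart in front of the work surface, level with it; the furniture and walls round the work are solid. World frame = base frame: x ahead of the robot, y to its left, z up, the work surface at z = 0. Lengths are in m, angles in rad, forces in N, time in s.
With the tool pointing down it reaches from about 0.425 to 0.875 m from the base axis. Payload 4.7 kg.
Tool frame: the origin (TCP) lies on the mounting face of the last link; the fingertips stand 182 mm ahead of it and the grasp point (between the pads) lies 164 mm ahead of it; z points along the fingers, y is the direction in which the jaws open and shut (so a half turn about z gives the same grasp; the last joint's range is limited). The gripper opens to 87 mm and grips with 3 to 60 N. Pads are 19 mm wide; open, the fingers measure 117 mm over their backs; the gripper's body (75 mm by 190 mm) begins 51 mm behind the grasp point.
Start: joints at [-1.156, 0.321, -0.07, 1.45, 0.023, 1.371, -0.057], TCP at [0.254, 0.598, 0.405] pointing down, gripper open.
Joint ranges: [-2.86, 2.86], [-0.3, 2.09], [-1.38, 1.24], [0.06, 2.45], [-1.56, 4.7], [0.09, 2.05], [-2.69, 2.69]. Speed limits (rad/s): [2.57, 2.57, 3.14, 3.14, 3.14, 3.14, 3.14].

## Interface

Orientations are given as a unit quaternion [x, y, z, w].
In Python, from rig import readout, imaging, ticket gives the robot as it stands.
- The arm moves only by the tool step_arm, never from a script. Its argument "rows" is a list of rows, each an object with "travel": the shift along the tool's x, y, z in mm, a list of three; "yaw": the turn about the tool's z in degrees. In form: [{"travel": [dx, dy, dz], "yaw": yaw}, ...]. A call has 1 to 5 rows; each row is the pose to reach, as a shift and turn from the pose measured when the call began, along the tool's axes at that moment; what a row does not reach only later rows make up. A row lasts 1/10 s, in which the tool goes at most 50 mm and 8.59 degrees, less where a joint would pass 70% of its speed; a pose out of reach is approached as far as the arm can. A call with a gripper value outside its range is refused whole. "gripper" is the closure, from 0 (fully open) to 1 (shut), set as the call begins (left out, the last holds). The fingers move at their own pace and stop on an object; "force" is the grip in N (left out, the last holds). Time passes only in rows, so rows that repeat a pose let the fingers close. It gives the time, the measured TCP pose, the force and the opening at its end, in the units of the state.
- readout.state(): the state, without advancing time (a new reading comes with each control period).
- imaging.read_camera(name): name is "side" or "top"; returns the picture (400x640x3 uint8, red, green, blue); there is no depth.
- imaging.camera_model(name): a dict with "mtx" (3x3 intrinsics, pixels), "R" (3x3) and "t" (3): a world point X has camera coordinates R X + t. Camera axes: x right, y down, z forward; pixel columns grow to the right and rows downward; lengths in m; the calibration is good to about 2 mm. A picture is of the moment at which its call begins. camera_model takes no time and is no camera call.
- ticket.job_done(): hands the job in, once; it reports no verdict.
The state is a dict: "t": time; "q": joint angles; "qvel": joint speeds; "joint_efforts": joint torques, N m; "eef_pos": TCP position; "eef_rot": TCP orientation; "force": force on the tool from outside, world axes, zero at the start; "moment": the same for the moment, N m; "gripper_width": finger opening in m.
Only numpy, scipy, OpenCV 4.12 (cv2) and the standard library are available. Lean on these libraries where they do the work, as an engineer would, in place of code of your own. Each camera call takes 0.05 s, during which the arm holds its last target. There are 200 camera calls.

## Working session

There is one attempt and no reset: what is moved stays moved. The work goes in short steps, Python scripts to look and compute and a tool call to move; the robot and the scene stay as the last step left them, time stands still between calls to the robot, and variables do not carry over. Pictures are saved under pics/ and viewed, about 12 in all and at most 16, crops included, and the job is handed in when it is done.

Besides the shell and the picture viewer there is one more tool, called after ">>>" by a JSON object that holds its "name" and its "arguments". step_arm: Moves the arm, as the interface text tells. Its arguments: {"type":"object","properties":{"rows":{"type":"array"},"gripper":{"type":"number"},"force":{"type":"number"}},"required":["rows"]}

```bash
mkdir -p pics; ls; python3 - <<'E'
from rig import readout, imaging
import cv2, numpy as np
np.set_printoptions(precision=4,suppress=True)
for n in ("side","top"):
    im=imaging.read_camera(n); cv2.imwrite(f"pics/{n}0.png",im[:,:,::-1]); m=imaging.camera_model(n); print(n,m)
    print(-np.array(m['R']).T@np.array(m['t']))
print(readout.state())
E
```

```text
pics
side {'mtx': array([[361.6529,   0.    , 317.842 ],
       [  0.    , 361.6529, 206.9634],
       [  0.    ,   0.    ,   1.    ]]), 'R': array([[-0.9971,  0.0752,  0.0088],
       [ 0.0425,  0.6522, -0.7569],
       [-0.0626, -0.7543, -0.6535]]), 't': array([0.5578, 0.017 , 1.2142])}
[0.6315 0.8629 0.8015]
top {'mtx': array([[469.8902,   0.    , 322.8175],
       [  0.    , 469.8902, 193.8706],
       [  0.    ,   0.    ,   1.    ]]), 'R': array([[-0.0177, -0.9998, -0.0131],
       [-0.9889,  0.0194, -0.1471],
       [ 0.1473,  0.0103, -0.989 ]]), 't': array([-0.0047,  0.5756,  1.3252])}
[ 0.3739 -0.0295  1.3953]
{'t': 0.1, 'q': array([-1.1559,  0.3218, -0.0701,  1.4515,  0.0226,  1.3708, -0.0569]), 'qvel': array([ 0.    , -0.0021, -0.0012, -0.003 ,  0.0006,  0.0006, -0.0014]), 'joint_efforts': array([ -0.0003, -49.257 ,  -0.4058, -31.34  ,  -0.064 ,   0.0396,
         0.0001]), 'eef_pos': array([0.2536, 0.5983, 0.4038]), 'eef_rot': array([ 0.199 ,  0.98  , -0.0008, -0.0001]), 'force': array([ 0.1306, -0.8503, -0.5545]), 'moment': array([-0.0014,  0.006 , -0.0117]), 'gripper_width': 0.08720865324839934}
```

View pics/top0.png

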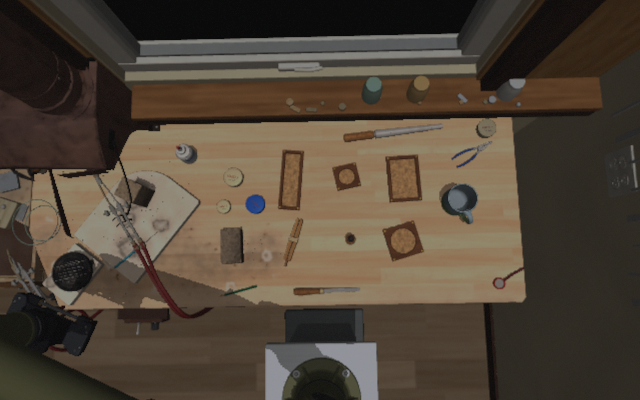

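View pics/side0.png

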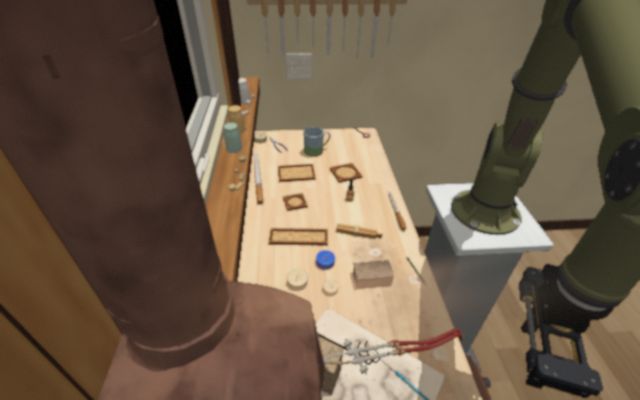

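Top view: the tan tins are at (233,177) large, (223,206) small, (486,128) in the back right corner, and there is a blue one at (255,204). The (233,177) tin fits, because it is the larger tan one among the work. The trays are at (291,180) long, (346,177) small round, (404,178) wide and (403,240) large round. The brick is at (231,245), the clamp at (293,241) and the dropper at (350,238). I'll enlarge both views to confirm.

```bash
python3 - <<'E'
import cv2, numpy as np
t=cv2.imread("pics/top0.png"); s=cv2.imread("pics/side0.png")
a=cv2.resize(t[115:275,170:490],None,fx=2.5,fy=2.5,interpolation=cv2.INTER_CUBIC)
b=cv2.resize(s[150:300,235:435],None,fx=4,fy=4,interpolation=cv2.INTER_CUBIC)
cv2.imwrite("pics/topc.png",a); cv2.imwrite("pics/sidec.png",b)
E
```

```text
(no output)
```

View pics/topc.png

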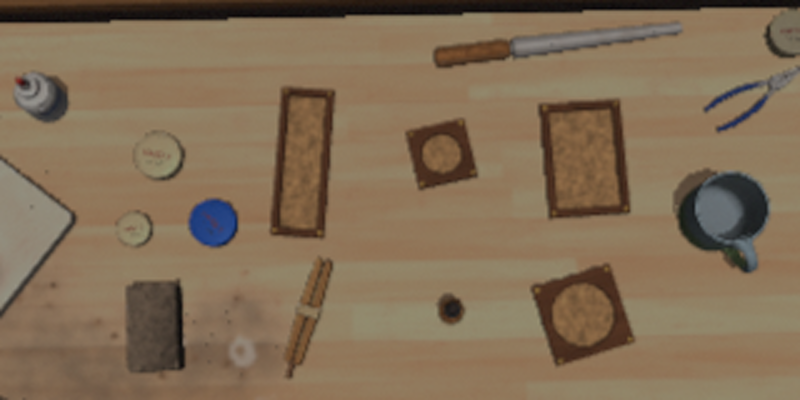

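View pics/sidec.png

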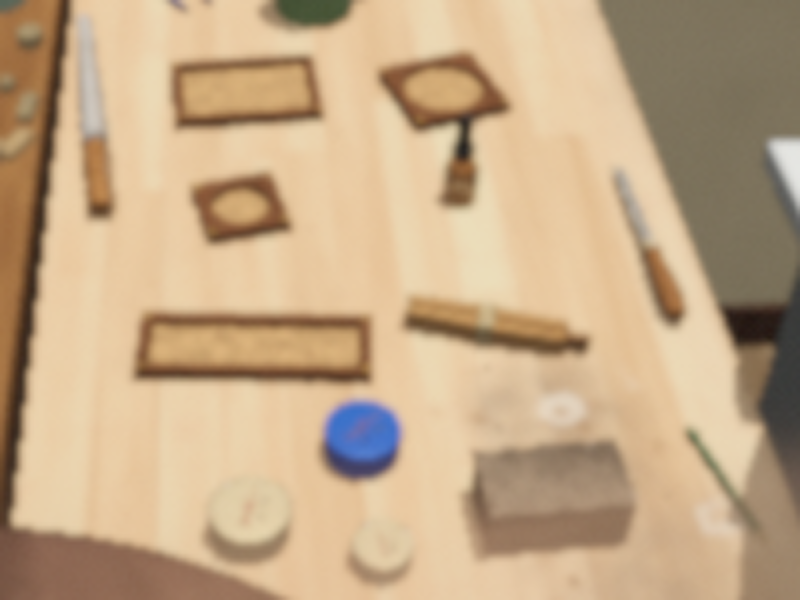

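The crops confirm it: the large tan tin is at top (233,177) and side (297,279), with the small tan and the blue one beside it. The clamp's wedge points toward the robot (top crop (290,372)). Next I'll segment and triangulate.

```bash
cat > h.py <<'E'
import cv2, numpy as np
from rig import imaging
np.set_printoptions(precision=4,suppress=True)
M={n:{k:np.array(v,float) for k,v in imaging.camera_model(n).items() if k in("mtx","R","t")} for n in("top","side")}
def ray(n,uv):
    m=M[n]; d=m["R"].T@np.linalg.inv(m["mtx"])@np.array([uv[0],uv[1],1.]); return -m["R"].T@m["t"], d/np.linalg.norm(d)
def plane(n,uv,z):
    c,d=ray(n,uv); return c+d*(z-c[2])/d[2]
def tri(a,b):
    (c1,d1),(c2,d2)=ray("top",a),ray("side",b)
    s=np.linalg.lstsq(np.c_[d1,-d2],c2-c1,rcond=None)[0]; p,q=c1+s[0]*d1,c2+s[1]*d2
    return (p+q)/2, np.linalg.norm(p-q)
def proj(n,X):
    m=M[n]; p=m["mtx"]@(m["R"]@np.array(X,float)+m["t"]); return p[:2]/p[2]
def blob(mask,box):
    x0,y0,x1,y1=box; k=np.zeros_like(mask); k[y0:y1,x0:x1]=mask[y0:y1,x0:x1]
    cs,_=cv2.findContours(k,cv2.RETR_EXTERNAL,cv2.CHAIN_APPROX_NONE); return max(cs,key=cv2.contourArea)
E
python3 - <<'E'
from h import *
t=cv2.imread("pics/top0.png"); s=cv2.imread("pics/side0.png")
ht=cv2.cvtColor(t,cv2.COLOR_BGR2HSV); hs=cv2.cvtColor(s,cv2.COLOR_BGR2HSV)
for n,u,v in [("tray frame",281,180),("cork",291,180),("bench",320,180),("tin",233,172),("brick",231,245),("clamp",295,232),("cap",350,237),("shadow",346,242)]: print(n,ht[v,u])
for n,u,v in [("frame",271,236),("cork",300,237),("bench",300,215),("tin",297,275),("brick top",370,266),("brick side",374,278),("clampT",345,228),("cap",351,183),("body",350,195)]: print(n,hs[v,u])
mt=((ht[:,:,2]<105)&(ht[:,:,1]>90)).astype(np.uint8)*255
ms=((hs[:,:,2]<150)&(hs[:,:,1]>60)).astype(np.uint8)*255
T={"small":((328,158,366,196),(280,190,312,213)),"large":((378,216,430,265),(327,160,366,183)),"wide":((382,150,426,206),(275,162,318,183)),"long":((274,145,308,215),(266,226,332,247))}
for n,(a,b) in T.items():
    ct,cs=blob(mt,a),blob(ms,b)
    W=np.array([plane("top",p,.011)[:2]*1000 for p in ct[:,0]],np.float32)
    r=cv2.minAreaRect(W)
    W2=np.array([plane("side",p,.011)[:2]*1000 for p in cs[:,0]],np.float32)
    r2=cv2.minAreaRect(cv2.convexHull(W2))
    mm=lambda c:(lambda m:(m['m10']/m['m00'],m['m01']/m['m00']))(cv2.moments(cv2.convexHull(c)))
    print(n,"top",np.round([*r[0],*r[1],r[2]],1),"side",np.round([*r2[0],*r2[1],r2[2]],1),"tri",*tri(mm(ct),mm(cs)))
E
```

```text
tray frame [ 11 147  73]
cork [ 15 127 130]
bench [ 16  93 145]
tin [ 20  76 145]
brick [14 76 81]
clamp [ 16 110  95]
cap [ 4 54 38]
shadow [ 17  83 101]
frame [ 13 137 143]
cork [ 17 112 209]
bench [ 18  71 235]
tin [ 16  77 218]
brick top [ 16  79 149]
brick side [ 14  90 150]
clampT [ 17 132 190]
cap [18 85 75]
body [ 15 130 129]
small top [631.9 -85.6  72.9  72.4  13.1] side [632.5 -81.7  65.9  73.9  11.6] tri [ 0.6326 -0.0858  0.0061] 0.0005498137247622797
large top [ 438.  -246.    96.2   96.6   15.8] side [ 435.9 -233.5   93.3  110.9   16.5] tri [ 0.4367 -0.2471  0.0028] 0.0027327149020863473
wide top [ 623.2 -255.8  138.5   98.4    2.9] side [ 620.5 -211.4  129.8   30.4   10.9] tri [ 0.6206 -0.2593 -0.0185] 0.01524714289952451
long top [625.7  80.5  65.  180.4  84.9] side [626.7  84.9  65.9 171.2  84.6] tri [0.6264 0.081  0.0055] 0.0009149419080112316
```

```bash
python3 - <<'E'
from h import *
t=cv2.imread("pics/top0.png"); s=cv2.imread("pics/side0.png")
ht=cv2.cvtColor(t,cv2.COLOR_BGR2HSV); hs=cv2.cvtColor(s,cv2.COLOR_BGR2HSV)
mm=lambda c:(lambda m:(m['m10']/m['m00'],m['m01']/m['m00']))(cv2.moments(c))
# dropper
c=blob((ht[:,:,2]<60).astype(np.uint8)*255,(340,228,362,250)); cap=cv2.minEnclosingCircle(c); print("cap top",cap, cv2.boundingRect(c))
c=blob((ht[:,:,2]<95).astype(np.uint8)*255,(340,228,362,250)); print("dark all",cv2.boundingRect(c))
cc=blob((hs[:,:,2]<185).astype(np.uint8)*255,(340,179,360,204)); print("side bottle",cv2.boundingRect(cc), mm(cc))
print(hs[178:204,351,2])
x,y,w,h=cv2.boundingRect(cc)
print("cap on .093",plane("top",cap[0],.093),"side foot z0",plane("side",(x+w/2,y+h),0))
# brick
def rectW(n,c,z):
    W=np.array([plane(n,p,z)[:2]*1000 for p in c[:,0]],np.float32); r=cv2.minAreaRect(W); return np.round([*r[0],*r[1],r[2]],1)
c=blob(((ht[:,:,2]<100)&(ht[:,:,1]<95)).astype(np.uint8)*255,(215,222,248,270)); print("brick",cv2.boundingRect(c),rectW("top",c,.044))
c=blob(((ht[:,:,2]<125)&(ht[:,:,1]>95)).astype(np.uint8)*255,(280,215,306,270)); print("clamp",cv2.boundingRect(c),rectW("top",c,.022))
# tin
for n,im,box,r in (("top",t,(215,160,252,196),(8,12)),("side",s,(280,262,316,296),(8,14))):
    x0,y0,x1,y1=box; g=cv2.resize(im[y0:y1,x0:x1],None,fx=8,fy=8,interpolation=cv2.INTER_CUBIC)
    ci=cv2.HoughCircles(cv2.cvtColor(g,cv2.COLOR_BGR2GRAY),cv2.HOUGH_GRADIENT,2,50,param1=60,param2=20,minRadius=r[0]*8,maxRadius=r[1]*8)
    print(n,None if ci is None else [(x0+a/8-.5,y0+b/8-.5,q/8) for a,b,q in ci[0][:3]])
    cv2.imwrite(f"pics/tin_{n}.png",g)
a=cv2.imread("pics/tin_top.png"); b=cv2.imread("pics/tin_side.png")
d=cv2.resize(s[255:300,350:395],None,fx=6,fy=6); e=cv2.resize(t[220:270,210:310],None,fx=5,fy=5); f=cv2.resize(s[172:210,335:370],None,fx=8,fy=8)
C=np.zeros((600,800,3),np.uint8)
C[:288,:296]=a; C[:272,300:588]=b; C[300:570,:270]=d; C[300:550,275:775]=e; C[:200,590:790]=cv2.resize(f,(200,200))
cv2.imwrite("pics/mosaic.png",C)
E
```

```text
cap top ((350.5, 238.0), 3.3542017936706543) (348, 235, 6, 7)
dark all (346, 233, 9, 11)
side bottle (340, 179, 17, 23) (348.958041958042, 189.84149184149183)
[109  75  58  62  69  75  74  67  54  55  60  85 118 141 143 132 122 128
 139 141 136 129 139 174 210 228]
cap on .093 [ 0.4432 -0.0902  0.093 ] side foot z0 [ 0.4472 -0.0814  0.    ]
brick (221, 227, 23, 37) [431.9 247.7 102.1  63.2   0.8]
clamp (283, 240, 14, 27) [406.6  87.7  24.9  76.3  70.9]
top [(np.float32(232.875), np.float32(176.875), np.float32(8.625))]
side None
```

View pics/mosaic.png

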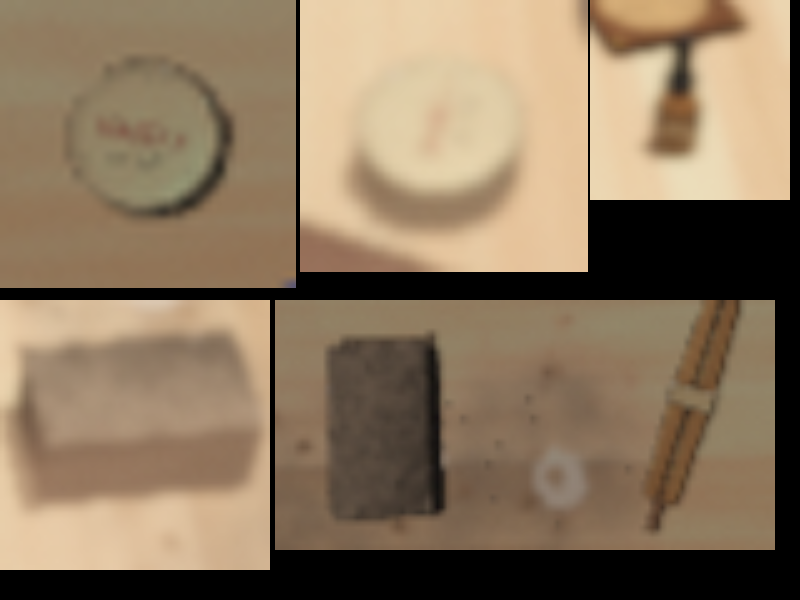

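The mosaic shows the tin lid round in both views, at top (232.9,176.4) and side (296.9,277.1). The brick's dark right strip is its side face, and the clamp band is at top (293.5,239.5). Next I'll triangulate heights.

```bash
python3 - <<'E'
from h import *
t=cv2.imread("pics/top0.png"); s=cv2.imread("pics/side0.png")
ht=cv2.cvtColor(t,cv2.COLOR_BGR2HSV); hs=cv2.cvtColor(s,cv2.COLOR_BGR2HSV)
def rectW(n,c,z):
    W=np.array([plane(n,p,z)[:2]*1000 for p in c.reshape(-1,2)],np.float32); r=cv2.minAreaRect(W); return np.round([*r[0],*r[1],r[2]],1)
print("tin tri",tri((232.9,176.5),(296.9,277.1)),"top@27",plane("top",(232.9,176.5),.027),"side@27",plane("side",(296.9,277.1),.027))
print("cap tri",tri((350.5,238),(351.5,180.3)),"top@93",plane("top",(350.5,238),.093))
f=plane("side",(349.2,200.7),0); print("foot front",f)
c=blob(((ht[:,:,2]<105)&(ht[:,:,2]>55)&(ht[:,:,1]<95)).astype(np.uint8)*255,(215,222,243,270)); print("brick",cv2.boundingRect(c),rectW("top",c,.044))
m=cv2.moments(c); bc=(m['m10']/m['m00'],m['m01']/m['m00']); print(bc,"brick tri",tri(bc,(373.3,270)))
# clamp: all saturated brown/dark pixels, both halves
k=((ht[:,:,2]<115)&(ht[:,:,1]>100)).astype(np.uint8); k[:, :282]=0;k[:,304:]=0;k[:214]=0;k[270:]=0
k=cv2.morphologyEx(k,cv2.MORPH_CLOSE,np.ones((7,7))) 
n,l,st,ce=cv2.connectedComponentsWithStats(k); i=1+np.argmax(st[1:,4]); print(st)
P=np.argwhere(l==i)[:,::-1].astype(float); print("clamp",rectW("top",P,.020), plane("top",(293.6,239.4),.024))
W=np.array([plane("top",p,.02)[:2]*1000 for p in P]); d=np.linalg.svd(W-W.mean(0),full_matrices=False)[2][0]; print("axis",d,np.degrees(np.arctan2(d[1],d[0])),"ext",((W-W.mean(0))@d).min(),((W-W.mean(0))@d).max(),W.mean(0))
# side band
print("side band tri",tri((293.6,239.4),(356.3,229.8)))
E
```

```text
tin tri (array([0.635 , 0.2509, 0.0262]), np.float64(0.00045869896147380964)) top@27 [0.6351 0.2507 0.027 ] side@27 [0.6348 0.2516 0.027 ]
cap tri (array([ 0.4426, -0.0902,  0.0864]), np.float64(0.0020634298510394046)) top@93 [ 0.4432 -0.0902  0.093 ]
foot front [ 0.4438 -0.0882 -0.    ]
brick (221, 227, 22, 37) [431.5 250.4 101.6  60.    2.1]
(230.13217482885727, 245.48894154818325) brick tri (array([0.4304, 0.2536, 0.0421]), np.float64(0.0008989185303029503))
[[     0      0    640    400 255735]
 [   284    218     19     48    265]]
clamp [440.7  76.   23.1 144.8  70.9] [0.4459 0.0722 0.024 ]
axis [-0.9447  0.3278] 160.86290581106007 ext -71.65731027377919 73.16914875421998 [440.5982  73.4791]
side band tri (array([0.4459, 0.0728, 0.0168]), np.float64(0.0007004189375199433))
```

```bash
python3 - <<'E'
from h import *
for x,y in [(.443,-.090),(.443,-.098)]:
    print(x,y,"top: captop",proj("top",(x,y,.093)),"capbot",proj("top",(x,y,.06)),"bodytop",proj("top",(x,y,.052)),"foot",proj("top",(x,y,0)))
    print("   side: captop far",proj("side",(x,y-.0075,.093)),"capbot",proj("side",(x,y,.06)),"bodytop",proj("side",(x,y,.052)),"foot front",proj("side",(x,y+.0145,0)))
t=cv2.imread("pics/top0.png");s=cv2.imread("pics/side0.png")
print(cv2.cvtColor(t,cv2.COLOR_BGR2HSV)[230:248,342:360,2]); print(cv2.cvtColor(s,cv2.COLOR_BGR2HSV)[176:206,340:362,2])
E
```

```text
0.443 -0.09 top: captop [350.4373 238.0871] capbot [349.9121 238.7172] bodytop [349.7886 238.8653] foot [349.0205 239.7869]
   side: captop far [350.8873 177.3496] capbot [350.5361 186.6263] bodytop [350.3752 188.5077] foot front [349.9563 203.0468]
0.443 -0.098 top: captop [353.3356 238.0337] capbot [352.7393 238.6651] bodytop [352.5991 238.8136] foot [351.7269 239.7372]
   side: captop far [350.5414 175.9323] capbot [350.1965 185.1816] bodytop [350.0378 187.0599] foot front [349.6272 201.5555]
[[145 145 145 144 145 145 145 145 145 145 145 144 145 144 146 145 145 145]
 [146 145 146 145 145 145 145 146 144 146 145 145 145 145 144 145 145 145]
 [145 145 146 145 145 125 115 114 115 137 144 145 145 144 144 145 145 145]
 [144 144 144 145 126  98  88  90  86 106 137 145 145 146 145 144 145 144]
 [145 145 145 125  97  83  83  77  73  74  93 108 135 145 145 145 146 145]
 [145 145 145 112  84  75  73  64  50  49  55  65 119 143 145 145 144 146]
 [145 145 127  98  75  70  54  39  36  36  43  58  94 134 145 145 145 145]
 [145 145 135 100  78  62  36  29  38  43  39  48  73 118 140 145 144 145]
[... 2842 characters left out ...]
9 136 152 181 213 230 234 235
  235 234 234 233]
 [235 235 231 221 198 165 135 120 119 118 122 129 151 187 216 230 235 235
  235 234 234 233]
 [235 234 231 221 199 172 146 134 128 127 130 139 165 197 221 232 235 235
  235 234 233 233]
 [235 235 234 228 215 196 179 168 164 163 165 174 192 213 228 234 235 235
  235 234 232 232]
 [234 234 235 233 228 219 211 208 206 204 206 210 217 227 232 234 235 235
  235 234 233 232]
 [235 235 235 235 233 230 229 228 228 228 227 228 231 234 235 235 235 235
  235 235 234 232]
 [235 235 235 235 234 234 234 234 234 234 234 235 234 235 235 235 235 235
  235 235 234 233]
 [235 235 235 235 235 234 235 235 235 235 235 235 235 235 235 235 235 235
  235 234 234 233]]
```

Measured positions (m), which agree with the sizes given:

| Thing | Position | Note |
|---|---|---|
| Bottle | (.443, -.091) | cap top about .09 |
| Tin | (.635, .251) | lid at .026 |
| Brick | (.431, .251) | top at .042 |
| Clamp band | (.445, .073) | axis at 161° |
| Small round tray | (.632, -.086) | |
| Large round tray | (.437, -.246) | |
| Wide tray | (.622, -.256) | at 2.9° |
| Long tray | (.626, .081) | at 174.9° |

First I rise and turn the tool so its y axis lies along world +y.

>>> {"name": "step_arm", "arguments": {"rows": [{"travel":[0,0,-40],"yaw":-8},{"travel":[0,0,-80],"yaw":-16},{"travel":[0,0,-80],"yaw":-23},{"travel":[0,0,-80],"yaw":-23}], "gripper": 0, "force": 20}}

```text
t: 0.5
eef_pos: [0.2536, 0.5985, 0.4848]
eef_rot: [-0.0, 1.0, 0.0, -0.0]
force: [0.2, 0.7, -0.3]
gripper_width: 0.0868
```

>>> {"name": "step_arm", "arguments": {"rows": [{"travel":[-20,-45,0],"yaw":0},{"travel":[-40,-90,0],"yaw":0},{"travel":[-60,-135,0],"yaw":0},{"travel":[-80,-180,0],"yaw":0},{"travel":[-100,-225,0],"yaw":0}]}}

```text
t: 1.0
eef_pos: [0.3543, 0.3713, 0.483]
eef_rot: [0.001, 1.0, -0.001, -0.001]
force: [0.9, 0.3, -0.1]
gripper_width: 0.087
```

>>> {"name": "step_arm", "arguments": {"rows": [{"travel":[-21,-44,0],"yaw":0},{"travel":[-42,-88,0],"yaw":0},{"travel":[-63,-132,0],"yaw":0},{"travel":[-84,-176,0],"yaw":0},{"travel":[-105,-220,0],"yaw":0}]}}

```text
t: 1.5
eef_pos: [0.4588, 0.1489, 0.4817]
eef_rot: [0.003, 1.0, -0.001, -0.002]
force: [0.6, 0.6, 0.1]
gripper_width: 0.0872
```

>>> {"name": "step_arm", "arguments": {"rows": [{"travel":[3,-48,20],"yaw":0},{"travel":[6,-96,40],"yaw":0},{"travel":[10,-144,60],"yaw":0},{"travel":[13,-192,80],"yaw":0},{"travel":[16,-240,100],"yaw":0}]}}

```text
t: 2.0
eef_pos: [0.4406, -0.0809, 0.3853]
eef_rot: [0.005, 1.0, -0.001, -0.003]
force: [1.4, 0.1, 0.7]
gripper_width: 0.0871
```

>>> {"name": "step_arm", "arguments": {"rows": [{"travel":[0,0,0],"yaw":0}]}}

```text
t: 2.1
eef_pos: [0.4381, -0.087, 0.382]
eef_rot: [0.011, 1.0, -0.002, -0.006]
force: [-0.2, -0.2, -0.1]
gripper_width: 0.087
```

```bash
python3 - <<'E'
from h import *
from rig import readout
print(plane("top",(184,152),.1), plane("top",(459,196),.094))
ims={n:imaging.read_camera(n)[:,:,::-1] for n in("top","side")}
a=cv2.resize(ims["top"][150:300,270:430],(500,469),interpolation=cv2.INTER_CUBIC); b=cv2.resize(ims["side"][100:230,300:400],(300,390),interpolation=cv2.INTER_CUBIC)
C=np.zeros((470,800,3),np.uint8); C[:469,:500]=a; C[:390,500:]=b; cv2.imwrite("pics/b1.png",C)
s=readout.state(); print(s["t"],s["q"],s["eef_pos"])
E
```

```text
[0.6946 0.3755 0.1   ] [ 0.5543 -0.3954  0.094 ]
2.2 [-0.45   -0.1349  0.5329  1.9687  0.0733  1.2996  1.6148] [ 0.4396 -0.0817  0.3836]
```

>>> {"name": "step_arm", "arguments": {"rows": [{"travel":[-3,-9,20],"yaw":0},{"travel":[-3,-9,50],"yaw":0},{"travel":[-3,-9,84],"yaw":0},{"travel":[-3,-9,84],"yaw":0},{"travel":[-3,-9,84],"yaw":0}]}}

```text
t: 2.7
eef_pos: [0.4419, -0.0897, 0.2999]
eef_rot: [0.007, 1.0, -0.001, -0.005]
force: [0.0, 0.4, 0.6]
gripper_width: 0.0871
```

```bash
cat >> h.py <<'E'
def snap(name,tb,sb):
    "crops of both views side by side, 400 px wide each"
    o=[]
    for n,b in(("top",tb),("side",sb)):
        im=imaging.read_camera(n)[:,:,::-1][b[1]:b[3],b[0]:b[2]]; f=min(400/im.shape[1],590/im.shape[0]); im=cv2.resize(im,None,fx=f,fy=f,interpolation=cv2.INTER_CUBIC)
        c=np.zeros((600,400,3),np.uint8); c[:im.shape[0],:im.shape[1]]=im; o.append(c)
    cv2.imwrite(f"pics/{name}.png",np.hstack(o))
def st():
    from rig import readout
    from scipy.spatial.transform import Rotation as Rn
    s=readout.state(); R=Rn.from_quat(s["eef_rot"]).as_matrix()
    p=s["eef_pos"]; g=p+.164*R[:,2]
    print("t",s["t"],"tcp",p,"grasp",g,"jaw deg",np.degrees(np.arctan2(R[1,1],R[0,1])).round(2),"z axis",R[:,2],"w",round(s["gripper_width"],4),"F",s["force"],"q",s["q"])
    return s,R
E
python3 - <<'E'
from h import *
st(); snap("b1",(280,180,420,300),(290,90,420,230))
E
```

```text
t 2.7 tcp [ 0.4419 -0.0897  0.2999] grasp [ 0.4402 -0.09    0.1359] jaw deg 89.24 z axis [-0.0108 -0.0018 -0.9999] w 0.0871 F [0.001  0.4007 0.6243] q [-0.4369 -0.0381  0.5718  2.0685  0.0265  1.1157  1.6802]
```

View pics/b1.png

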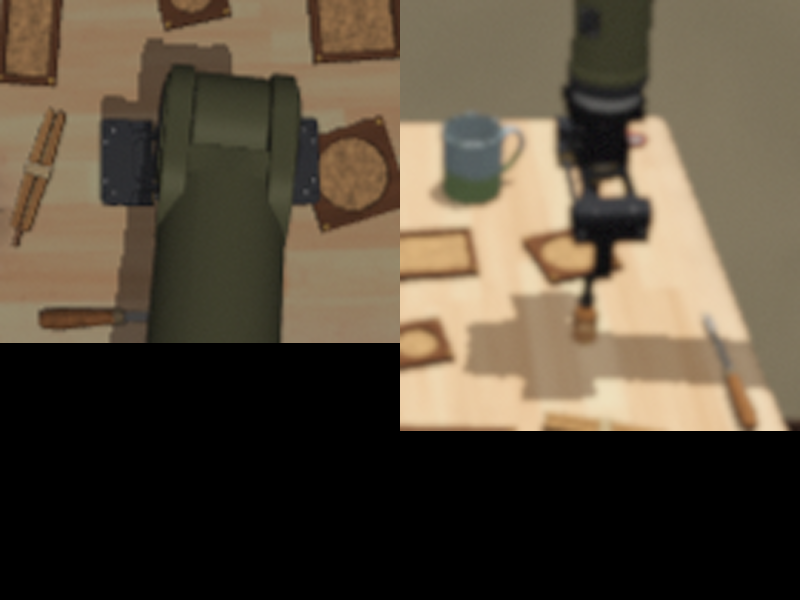

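The side view shows the fingers straddling the bottle along the jaw axis, cap at about (350.7,181) with the front finger slightly right. The tool is 3 mm short in x, so I correct that, go down to grasp height .050 and close.

>>> {"name": "step_arm", "arguments": {"rows": [{"travel":[-4,-1,25],"yaw":0},{"travel":[-4,-1,50],"yaw":0},{"travel":[-4,-1,70],"yaw":0},{"travel":[-4,-1,86],"yaw":0},{"travel":[-4,-1,86],"yaw":0}]}}

```text
t: 3.3
eef_pos: [0.446, -0.091, 0.215]
eef_rot: [0.007, 1.0, -0.001, -0.004]
force: [-0.2, -0.1, -0.8]
gripper_width: 0.087
```

>>> {"name": "step_arm", "arguments": {"rows": [{"travel":[0,0,0],"yaw":0},{"travel":[0,0,0],"yaw":0},{"travel":[0,0,0],"yaw":0},{"travel":[0,0,0],"yaw":0},{"travel":[0,0,0],"yaw":0}], "gripper": 1, "force": 15}}

```text
t: 3.8
eef_pos: [0.4462, -0.091, 0.2155]
eef_rot: [0.007, 1.0, -0.001, -0.004]
force: [-0.6, 0.1, -0.3]
gripper_width: 0.0547
```

>>> {"name": "step_arm", "arguments": {"rows": [{"travel":[0,0,0],"yaw":0},{"travel":[0,0,0],"yaw":0},{"travel":[0,0,0],"yaw":0},{"travel":[0,0,0],"yaw":0},{"travel":[0,0,0],"yaw":0}]}}

```text
t: 4.3
eef_pos: [0.4462, -0.091, 0.2155]
eef_rot: [0.007, 1.0, -0.001, -0.004]
force: [-0.2, 0.6, 0.2]
gripper_width: 0.0286
```

>>> {"name": "step_arm", "arguments": {"rows": [{"travel":[0,0,-8],"yaw":0},{"travel":[0,0,-22],"yaw":0},{"travel":[0,0,-40],"yaw":0},{"travel":[0,0,-50],"yaw":0},{"travel":[0,0,-50],"yaw":0}]}}

```text
t: 4.8
eef_pos: [0.4473, -0.0911, 0.267]
eef_rot: [0.007, 1.0, -0.0, -0.002]
force: [0.9, 0.3, -0.8]
gripper_width: 0.0287
```

>>> {"name": "step_arm", "arguments": {"rows": [{"travel":[-15,1,0],"yaw":0},{"travel":[-45,2,0],"yaw":0},{"travel":[-75,3,0],"yaw":0},{"travel":[-105,4,0],"yaw":0},{"travel":[-135,6,0],"yaw":0}]}}

```text
t: 5.3
eef_pos: [0.5832, -0.0867, 0.2653]
eef_rot: [0.007, 1.0, -0.001, -0.003]
force: [0.4, -1.3, -0.5]
gripper_width: 0.0288
```

>>> {"name": "step_arm", "arguments": {"rows": [{"travel":[-20,1,0],"yaw":0},{"travel":[-40,2,0],"yaw":0},{"travel":[-50,2,0],"yaw":0},{"travel":[-50,2,0],"yaw":0}]}}

```text
t: 5.7
eef_pos: [0.6337, -0.0852, 0.264]
eef_rot: [0.006, 1.0, -0.001, -0.004]
force: [-0.4, -0.3, -0.8]
gripper_width: 0.029
```

```bash
python3 - <<'E'
from h import *
st(); snap("b2",(280,110,420,230),(240,130,370,250))
E
```

```text
t 5.7 tcp [ 0.6337 -0.0852  0.264 ] grasp [ 0.6326 -0.0855  0.1   ] jaw deg 89.27 z axis [-0.0071 -0.0018 -1.    ] w 0.029 F [-0.3526 -0.3143 -0.8427] q [-0.3475  0.442   0.5591  1.6547 -0.251   1.1247  1.837 ]
```

View pics/b2.png

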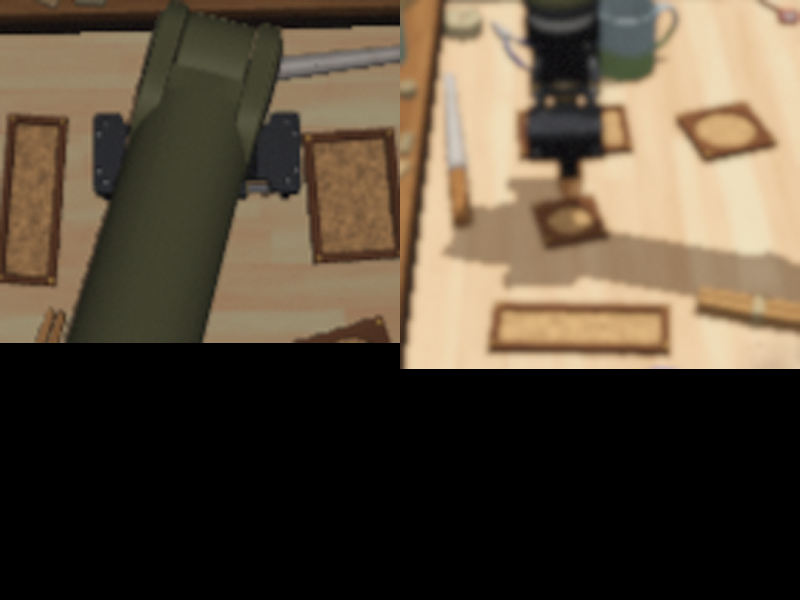

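The bottle hangs upright above the small tray in the side view (bottle (569,185), recess (570,218) in the crop). I lower 44 mm, release, and rise straight up.

>>> {"name": "step_arm", "arguments": {"rows": [{"travel":[0,0,15],"yaw":0},{"travel":[0,0,30],"yaw":0},{"travel":[0,0,38],"yaw":0},{"travel":[0,0,42],"yaw":0},{"travel":[0,0,44],"yaw":0}]}}

```text
t: 6.3
eef_pos: [0.6318, -0.0857, 0.2196]
eef_rot: [0.007, 1.0, -0.001, -0.004]
force: [-0.1, 0.8, -0.9]
gripper_width: 0.0288
```

>>> {"name": "step_arm", "arguments": {"rows": [{"travel":[0,0,0],"yaw":0},{"travel":[0,0,0],"yaw":0},{"travel":[0,0,0],"yaw":0}]}}

```text
t: 6.6
eef_pos: [0.632, -0.0858, 0.22]
eef_rot: [0.007, 1.0, -0.001, -0.004]
force: [-0.8, -0.4, -1.5]
gripper_width: 0.0291
```

>>> {"name": "step_arm", "arguments": {"rows": [{"travel":[-1,0,1],"yaw":0},{"travel":[-1,0,1],"yaw":0},{"travel":[-1,0,1],"yaw":0}]}}

```text
t: 6.9
eef_pos: [0.6332, -0.0859, 0.2195]
eef_rot: [0.007, 1.0, -0.001, -0.004]
force: [-0.6, 1.1, 1.8]
gripper_width: 0.0293
```

```bash
python3 - <<'E'
from h import *
st()
E
```

```text
t 6.9 tcp [ 0.6332 -0.0859  0.2195] grasp [ 0.6321 -0.0861  0.0555] jaw deg 89.21 z axis [-0.0071 -0.0012 -1.    ] w 0.0293 F [-0.5729  1.0582  1.7582] q [-0.332   0.4905  0.5419  1.6884 -0.2814  1.0487  1.8582]
```

Light contact now (Fz +1.8 N). Release and rise.

>>> {"name": "step_arm", "arguments": {"rows": [{"travel":[0,0,0],"yaw":0},{"travel":[0,0,0],"yaw":0},{"travel":[0,0,0],"yaw":0},{"travel":[0,0,0],"yaw":0},{"travel":[0,0,0],"yaw":0}], "gripper": 0.2}}

```text
t: 7.4
eef_pos: [0.6332, -0.0858, 0.2194]
eef_rot: [0.007, 1.0, -0.001, -0.004]
force: [0.2, 0.5, 0.3]
gripper_width: 0.0612
```

>>> {"name": "step_arm", "arguments": {"rows": [{"travel":[0,0,-15],"yaw":0},{"travel":[0,0,-45],"yaw":0},{"travel":[0,0,-90],"yaw":0},{"travel":[0,0,-130],"yaw":0},{"travel":[0,0,-130],"yaw":0}]}}

```text
t: 7.9
eef_pos: [0.6359, -0.0869, 0.3575]
eef_rot: [0.007, 1.0, -0.001, 0.003]
force: [-0.2, -0.5, 0.5]
gripper_width: 0.0693
```

>>> {"name": "step_arm", "arguments": {"rows": [{"travel":[0,48,0],"yaw":-0.8},{"travel":[0,96,0],"yaw":-0.8},{"travel":[0,144,0],"yaw":-0.8},{"travel":[0,192,0],"yaw":-0.8},{"travel":[0,240,0],"yaw":-0.8}], "gripper": 0}}

```text
t: 8.4
eef_pos: [0.639, 0.1548, 0.3579]
eef_rot: [0.0, 1.0, -0.001, 0.003]
force: [0.5, -0.2, -0.4]
gripper_width: 0.0864
```

>>> {"name": "step_arm", "arguments": {"rows": [{"travel":[0,40,0],"yaw":0},{"travel":[0,80,0],"yaw":0},{"travel":[0,97,0],"yaw":0},{"travel":[0,97,0],"yaw":0}]}}

```text
t: 8.8
eef_pos: [0.6381, 0.2554, 0.3574]
eef_rot: [-0.002, 1.0, -0.0, 0.003]
force: [-0.6, 0.2, -0.4]
gripper_width: 0.087
```

```bash
python3 - <<'E'
from h import *
st(); snap("b3",(300,110,440,270),(260,150,380,220))
E
```

```text
t 8.8 tcp [0.6381 0.2554 0.3574] grasp [0.639  0.2553 0.1934] jaw deg 90.28 z axis [ 0.0052 -0.0005 -1.    ] w 0.087 F [-0.6246  0.18   -0.4175] q [-0.749   0.4434  0.4508  1.428  -0.1924  1.3095  1.2883]
```

View pics/b3.png

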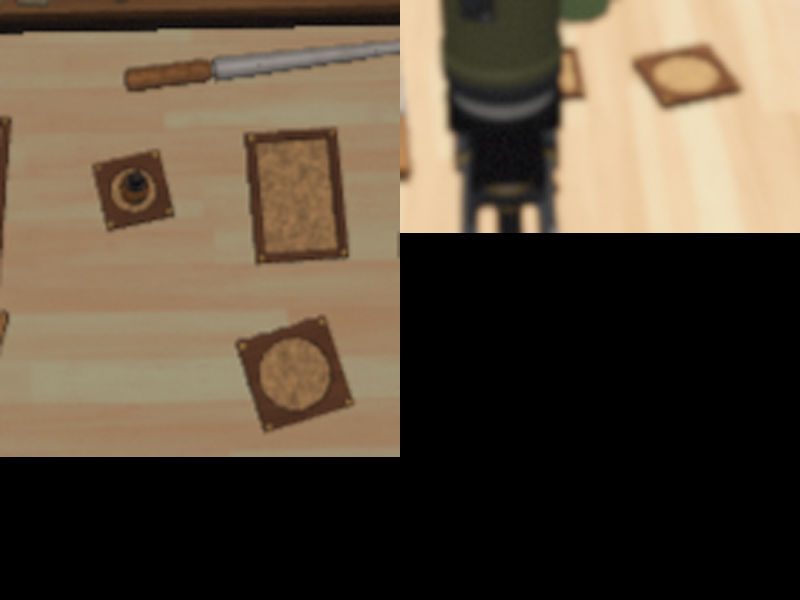

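The bottle stands in the small recess with cork visible all round it (crop (135,187)). For the tin I turn the jaws 25° so the gripper body stays clear of the glue bottle at about (.695,.376).

>>> {"name": "step_arm", "arguments": {"rows": [{"travel":[4,-4,30],"yaw":-8},{"travel":[5,-4,70],"yaw":-16},{"travel":[5,-4,110],"yaw":-25},{"travel":[5,-4,120],"yaw":-25},{"travel":[5,-4,120],"yaw":-25}]}}

```text
t: 9.4
eef_pos: [0.6352, 0.2423, 0.2365]
eef_rot: [-0.212, 0.977, -0.003, 0.001]
force: [0.1, -0.2, 0.1]
gripper_width: 0.0873
```

```bash
python3 - <<'E'
from h import *
s,R=st(); snap("t1",(170,120,300,260),(240,200,380,310))
print("tool delta to tin mm",1000*R.T@(np.array([.635,.251,.028])-(s["eef_pos"]+.164*R[:,2])))
for sgn in(1,-1): print("finger tip px side",proj("side",s["eef_pos"]+.182*R[:,2]+sgn*.05*R[:,1]))
E
```

```text
t 9.4 tcp [0.6352 0.2423 0.2365] grasp [0.6357 0.2413 0.0725] jaw deg 114.48 z axis [ 0.0032 -0.0061 -1.    ] w 0.0873 F [ 0.123  -0.2137  0.1195] q [-0.6724  0.5182  0.3562  1.563  -0.1879  1.0942  1.7252]
tool delta to tin mm [-3.3723  9.4316 44.4587]
finger tip px side [304.7602 280.9535]
finger tip px side [288.0322 254.8119]
```

View pics/t1.png

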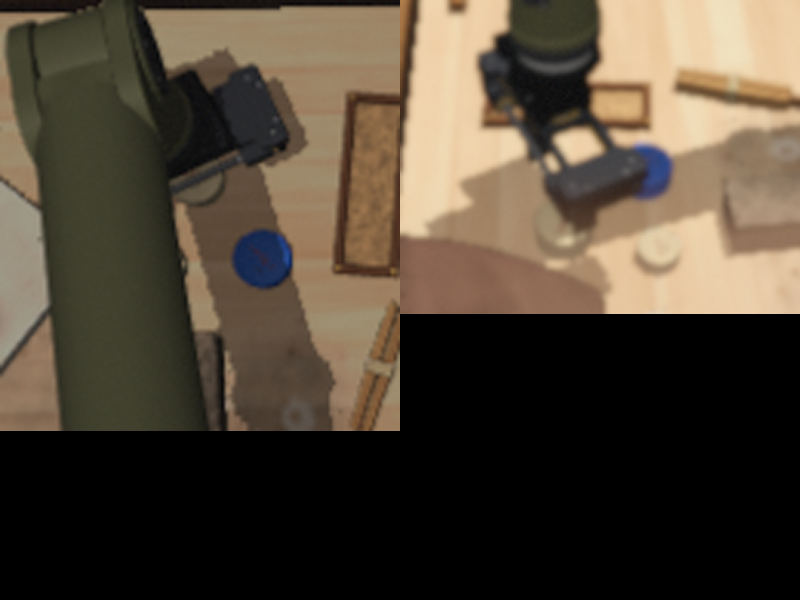

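The jaws are above the large tan tin (top crop (200,188)), and the blue and small ones are clear. I apply the [-3, 9, 44] correction and close.

>>> {"name": "step_arm", "arguments": {"rows": [{"travel":[-3,9,10],"yaw":0},{"travel":[-3,9,25],"yaw":0},{"travel":[-3,9,38],"yaw":0},{"travel":[-3,9,44],"yaw":0},{"travel":[-3,9,44],"yaw":0}]}}

```text
t: 10.0
eef_pos: [0.6351, 0.2529, 0.194]
eef_rot: [-0.213, 0.977, -0.003, 0.002]
force: [-0.2, 0.2, 0.5]
gripper_width: 0.0869
```

>>> {"name": "step_arm", "arguments": {"rows": [{"travel":[0,0,0],"yaw":0},{"travel":[0,0,0],"yaw":0},{"travel":[0,0,0],"yaw":0},{"travel":[0,0,0],"yaw":0},{"travel":[0,0,0],"yaw":0}], "gripper": 1, "force": 20}}

```text
t: 10.5
eef_pos: [0.6352, 0.253, 0.1943]
eef_rot: [-0.213, 0.977, -0.003, 0.003]
force: [-0.3, -0.5, 1.1]
gripper_width: 0.0548
```

>>> {"name": "step_arm", "arguments": {"rows": [{"travel":[0,0,0],"yaw":0},{"travel":[0,0,0],"yaw":0},{"travel":[0,0,0],"yaw":0}]}}

```text
t: 10.8
eef_pos: [0.6351, 0.253, 0.1944]
eef_rot: [-0.213, 0.977, -0.003, 0.003]
force: [-1.0, -0.6, -0.1]
gripper_width: 0.0554
```

```bash
python3 - <<'E'
from h import *
st()
E
```

```text
t 10.8 tcp [0.6351 0.253  0.1944] grasp [0.6362 0.2523 0.0304] jaw deg 114.61 z axis [ 0.0066 -0.0044 -1.    ] w 0.0554 F [-0.9623 -0.6306 -0.0996] q [-0.6749  0.5692  0.3419  1.5803 -0.2054  1.0238  1.7237]
```

Width 55.4 mm matches the lid. Lift 80 mm, turn the jaws back to 90° and carry toward the large round tray.

>>> {"name": "step_arm", "arguments": {"rows": [{"travel":[0,0,-8],"yaw":0},{"travel":[0,0,-28],"yaw":6},{"travel":[0,0,-52],"yaw":12},{"travel":[0,0,-72],"yaw":18},{"travel":[0,0,-80],"yaw":24.6}]}}

```text
t: 11.3
eef_pos: [0.6354, 0.2534, 0.2777]
eef_rot: [0.002, 1.0, -0.001, 0.005]
force: [-0.4, -0.8, -0.8]
gripper_width: 0.0549
```

>>> {"name": "step_arm", "arguments": {"rows": [{"travel":[0,0,0],"yaw":0}]}}

```text
t: 11.4
eef_pos: [0.6358, 0.2537, 0.2797]
eef_rot: [0.002, 1.0, -0.001, 0.006]
force: [0.3, 0.4, 0.5]
gripper_width: 0.055
```

>>> {"name": "step_arm", "arguments": {"rows": [{"travel":[7,-18,0],"yaw":0},{"travel":[21,-54,0],"yaw":0},{"travel":[37,-94,0],"yaw":0},{"travel":[53,-134,0],"yaw":0},{"travel":[69,-174,0],"yaw":0}]}}

```text
t: 11.9
eef_pos: [0.5649, 0.0785, 0.2787]
eef_rot: [0.001, 1.0, -0.001, 0.006]
force: [1.4, -0.1, 0.8]
gripper_width: 0.0553
```

>>> {"name": "step_arm", "arguments": {"rows": [{"travel":[16,-40,0],"yaw":0},{"travel":[32,-80,0],"yaw":0},{"travel":[48,-120,0],"yaw":0},{"travel":[64,-160,0],"yaw":0},{"travel":[80,-200,0],"yaw":0}]}}

```text
t: 12.4
eef_pos: [0.4835, -0.1229, 0.2779]
eef_rot: [-0.001, 1.0, -0.001, 0.006]
force: [0.4, 0.6, -0.9]
gripper_width: 0.0555
```

>>> {"name": "step_arm", "arguments": {"rows": [{"travel":[14,-35,0],"yaw":0},{"travel":[26,-65,0],"yaw":0},{"travel":[36,-90,0],"yaw":0},{"travel":[40,-100,0],"yaw":0},{"travel":[40,-100,0],"yaw":0}]}}

```text
t: 12.9
eef_pos: [0.443, -0.224, 0.2775]
eef_rot: [0.0, 1.0, -0.001, 0.006]
force: [-0.2, 0.6, -2.0]
gripper_width: 0.0552
```

```bash
python3 - <<'E'
from h import *
s,R=st()
print("tool delta mm",1000*R.T@(np.array([.4375,-.246,.0344])-(s["eef_pos"]+.164*R[:,2])))
E
```

```text
t 12.9 tcp [ 0.443  -0.224   0.2775] grasp [ 0.445  -0.2243  0.1135] jaw deg 89.99 z axis [ 0.0126 -0.0014 -0.9999] w 0.0552 F [-0.193   0.5889 -1.9968] q [-0.3029  0.1079  0.763   2.0062 -0.0911  1.047   2.0726]
tool delta mm [  8.5326 -21.6311  79.0358]
```

>>> {"name": "step_arm", "arguments": {"rows": [{"travel":[3,-8,5],"yaw":0},{"travel":[6,-16,15],"yaw":0},{"travel":[7,-22,30],"yaw":0},{"travel":[7,-22,45],"yaw":0},{"travel":[7,-22,45],"yaw":0}]}}

```text
t: 13.4
eef_pos: [0.436, -0.2445, 0.23]
eef_rot: [-0.001, 1.0, -0.0, 0.004]
force: [0.0, 0.8, -0.0]
gripper_width: 0.0552
```

```bash
python3 - <<'E'
from h import *
s,R=st(); snap("t2",(340,180,480,300),(290,110,400,210))
print("tool delta mm",1000*R.T@(np.array([.4385,-.246,.0344])-(s["eef_pos"]+.164*R[:,2])))
E
```

```text
t 13.4 tcp [ 0.436  -0.2445  0.23  ] grasp [ 0.4374 -0.2445  0.066 ] jaw deg 90.09 z axis [ 0.008 -0.    -1.   ] w 0.0552 F [ 0.0132  0.7662 -0.0198] q [-0.243   0.2031  0.7683  2.0377 -0.1771  0.9573  2.1891]
tool delta mm [-0.8944 -1.4995 31.6505]
```

View pics/t2.png

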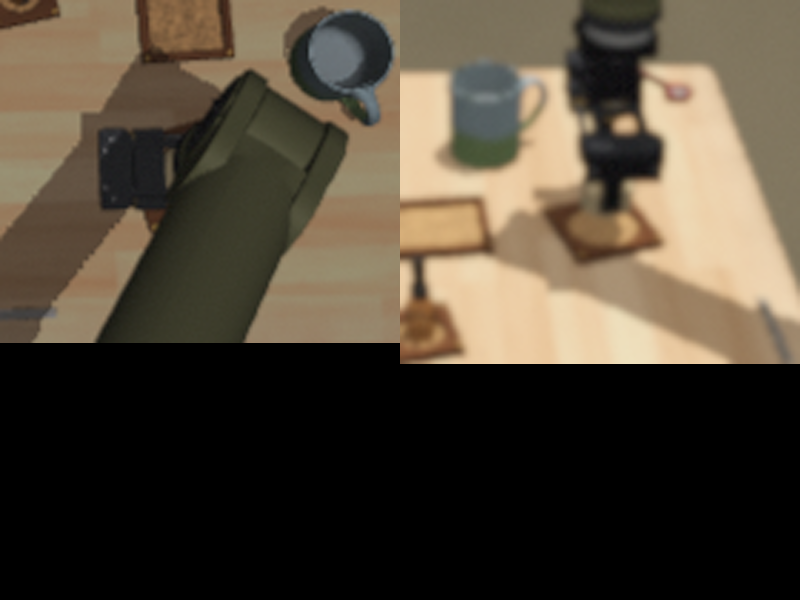

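The tin's left part shows beside the front finger (crop (590,195)). I'll check its lateral position numerically before lowering.

```bash
python3 - <<'E'
from h import *
im=imaging.read_camera("side"); 
for x in(.4095,.4375,.4655): print(x,"lid mid",proj("side",(x,-.246,.054)),"foot",proj("side",(x,-.246,.036)))
print("finger",proj("side",(.4375,-.2165,.048)))
for r in range(158,176,2): print(r,[tuple(int(v) for v in im[r,c]) for c in range(334,366,2)])
E
```

```text
0.4095 lid mid [353.3572 161.8646] foot [353.0055 165.9052]
0.4375 lid mid [345.8523 162.1273] foot [345.5656 166.1709]
0.4655 lid mid [338.3277 162.3906] foot [338.1063 166.4372]
finger [346.8352 168.0255]
158 [(235, 204, 164), (234, 203, 163), (227, 198, 161), (154, 131, 103), (50, 44, 39), (30, 28, 25), (21, 17, 20), (18, 18, 17), (25, 23, 23), (58, 51, 40), (77, 64, 51), (84, 66, 49), (87, 70, 53), (114, 94, 72), (212, 187, 152), (237, 215, 178)]
160 [(227, 195, 155), (215, 184, 145), (198, 170, 135), (138, 119, 92), (117, 103, 80), (97, 84, 65), (38, 31, 27), (16, 16, 17), (62, 55, 43), (156, 141, 110), (187, 162, 127), (201, 169, 131), (202, 170, 131), (209, 177, 140), (230, 202, 164), (237, 214, 177)]
162 [(177, 147, 112), (167, 138, 106), (151, 125, 96), (124, 105, 81), (136, 120, 93), (118, 105, 80), (41, 38, 28), (20, 18, 21), (75, 66, 52), (160, 143, 111), (211, 181, 143), (231, 198, 157), (232, 199, 158), (232, 199, 159), (235, 205, 167), (237, 212, 174)]
164 [(151, 123, 93), (147, 119, 90), (134, 109, 83), (112, 97, 75), (117, 103, 79), (93, 81, 63), (27, 23, 18), (10, 1
[... 725 characters left out ...]
, (133, 105, 72), (129, 101, 70), (150, 119, 80), (196, 158, 109), (204, 164, 113), (163, 125, 82), (139, 96, 64), (197, 160, 121), (228, 194, 153), (233, 199, 158), (235, 204, 166)]
172 [(80, 51, 33), (111, 81, 53), (138, 106, 70), (139, 107, 71), (136, 105, 69), (137, 106, 70), (138, 107, 71), (142, 109, 74), (178, 141, 95), (207, 169, 117), (193, 153, 103), (140, 97, 63), (151, 108, 75), (202, 165, 125), (229, 195, 154), (234, 203, 163)]
174 [(85, 60, 43), (94, 64, 42), (121, 91, 59), (130, 98, 64), (134, 103, 68), (136, 105, 70), (139, 108, 71), (142, 110, 72), (168, 131, 87), (202, 161, 111), (180, 137, 92), (140, 94, 61), (132, 85, 56), (161, 121, 82), (214, 179, 138), (232, 199, 159)]
```

The tin spans columns 339–353 at row 162, as predicted for a centred hold (338–353). Lower the rest.

>>> {"name": "step_arm", "arguments": {"rows": [{"travel":[-1,-1,12],"yaw":0},{"travel":[-1,-1,22],"yaw":0},{"travel":[-1,-1,28],"yaw":0},{"travel":[-1,-1,31],"yaw":0},{"travel":[-1,-1,31],"yaw":0}]}}

```text
t: 14.05
eef_pos: [0.4381, -0.2465, 0.2009]
eef_rot: [-0.0, 1.0, -0.001, 0.006]
force: [-0.2, 0.2, -1.1]
gripper_width: 0.0555
```

>>> {"name": "step_arm", "arguments": {"rows": [{"travel":[0,0,1],"yaw":0},{"travel":[0,0,1],"yaw":0},{"travel":[0,0,1],"yaw":0}]}}

```text
t: 14.35
eef_pos: [0.4382, -0.2466, 0.2001]
eef_rot: [-0.0, 1.0, -0.001, 0.006]
force: [0.1, -0.7, 0.0]
gripper_width: 0.055
```

>>> {"name": "step_arm", "arguments": {"rows": [{"travel":[0,0,1.5],"yaw":0},{"travel":[0,0,1.5],"yaw":0},{"travel":[0,0,1.5],"yaw":0}]}}

```text
t: 14.65
eef_pos: [0.4382, -0.2466, 0.1987]
eef_rot: [-0.0, 1.0, -0.001, 0.006]
force: [-0.3, 0.0, -1.0]
gripper_width: 0.0554
```

>>> {"name": "step_arm", "arguments": {"rows": [{"travel":[0,0,1],"yaw":0},{"travel":[0,0,1],"yaw":0},{"travel":[0,0,1],"yaw":0}]}}

```text
t: 14.95
eef_pos: [0.4384, -0.2467, 0.1983]
eef_rot: [-0.0, 1.0, -0.0, 0.006]
force: [-2.0, 0.8, 5.6]
gripper_width: 0.0552
```

Contact 5.6 N. Release, rise, and go to the brick.

>>> {"name": "step_arm", "arguments": {"rows": [{"travel":[0,0,0],"yaw":0},{"travel":[0,0,0],"yaw":0},{"travel":[0,0,0],"yaw":0},{"travel":[0,0,0],"yaw":0}], "gripper": 0}}

```text
t: 15.35
eef_pos: [0.4384, -0.2467, 0.1982]
eef_rot: [-0.001, 1.0, -0.0, 0.006]
force: [0.5, -0.5, 0.7]
gripper_width: 0.0794
```

>>> {"name": "step_arm", "arguments": {"rows": [{"travel":[0,0,-15],"yaw":0},{"travel":[0,0,-50],"yaw":0},{"travel":[0,0,-95],"yaw":0},{"travel":[0,0,-130],"yaw":0},{"travel":[0,0,-130],"yaw":0}]}}

```text
t: 15.85
eef_pos: [0.4382, -0.2482, 0.3341]
eef_rot: [-0.0, 1.0, -0.001, 0.011]
force: [0.7, 0.5, -0.6]
gripper_width: 0.0872
```

>>> {"name": "step_arm", "arguments": {"rows": [{"travel":[-8,45,0],"yaw":0},{"travel":[-16,90,0],"yaw":0},{"travel":[-24,135,0],"yaw":0},{"travel":[-32,180,0],"yaw":0},{"travel":[-40,225,0],"yaw":0}]}}

```text
t: 16.35
eef_pos: [0.4779, -0.0216, 0.3347]
eef_rot: [0.0, 1.0, -0.001, 0.011]
force: [1.0, -0.6, 0.2]
gripper_width: 0.0871
```

>>> {"name": "step_arm", "arguments": {"rows": [{"travel":[0,45,0],"yaw":0},{"travel":[5,90,0],"yaw":0},{"travel":[10,135,0],"yaw":-1},{"travel":[20,180,0],"yaw":-1},{"travel":[30,225,0],"yaw":-1}]}}

```text
t: 16.85
eef_pos: [0.4472, 0.2048, 0.3337]
eef_rot: [-0.008, 1.0, -0.001, 0.012]
force: [0.8, 0.2, -0.4]
gripper_width: 0.087
```

>>> {"name": "step_arm", "arguments": {"rows": [{"travel":[10,40,0],"yaw":0},{"travel":[10,40,0],"yaw":0},{"travel":[10,40,0],"yaw":0}]}}

```text
t: 17.15
eef_pos: [0.4361, 0.2453, 0.3332]
eef_rot: [-0.01, 1.0, -0.002, 0.012]
force: [0.2, -1.0, -0.1]
gripper_width: 0.0871
```

```bash
python3 - <<'E'
from h import *
s,R=st(); snap("t3",(180,130,440,290),(290,110,400,300))
print("tool delta mm",1000*R.T@(np.array([.4315,.2515,.034])-(s["eef_pos"]+.164*R[:,2])))
E
```

```text
t 17.15 tcp [0.4361 0.2453 0.3332] grasp [0.4399 0.2447 0.1692] jaw deg 91.1 z axis [ 0.0232 -0.0037 -0.9997] w 0.0871 F [ 0.1931 -0.9899 -0.1438] q [-0.8336  0.0413  0.2696  1.9259  0.0049  1.1582  1.0237]
tool delta mm [ 11.3432   7.5211 134.9571]
```

View pics/t3.png

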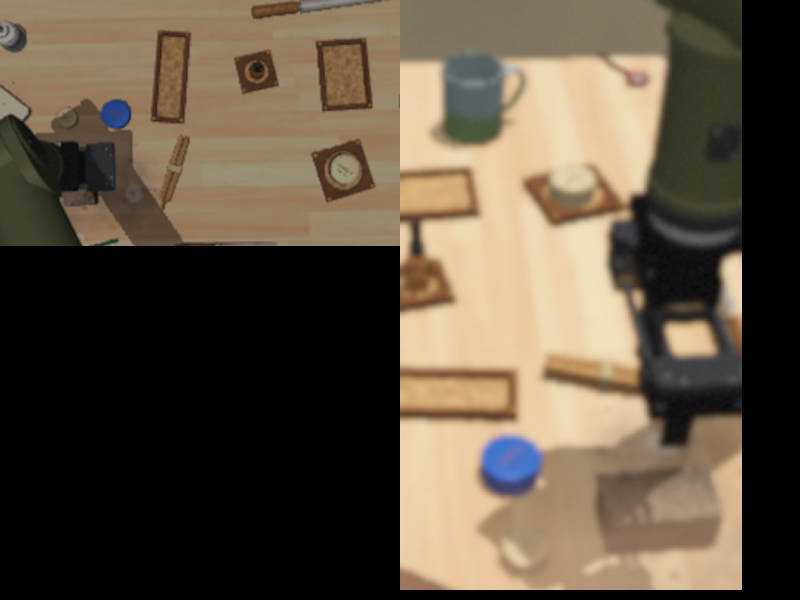

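The tin sits within the large recess (top crop (345,168)), upright in both views. The brick is below the open fingers. I apply [11, 7, 135] in two stages.

>>> {"name": "step_arm", "arguments": {"rows": [{"travel":[6,4,20],"yaw":0},{"travel":[11,7,50],"yaw":0},{"travel":[11,7,80],"yaw":0},{"travel":[11,7,88],"yaw":0},{"travel":[11,7,88],"yaw":0}]}}

```text
t: 17.75
eef_pos: [0.428, 0.2484, 0.2442]
eef_rot: [-0.006, 1.0, -0.003, 0.011]
force: [-0.1, 0.9, 0.3]
gripper_width: 0.0867
```

```bash
python3 - <<'E'
from h import *
s,R=st()
print("tool delta mm",1000*R.T@(np.array([.4315,.2515,.034])-(s["eef_pos"]+.164*R[:,2])))
E
```

```text
t 17.75 tcp [0.428  0.2484 0.2442] grasp [0.4315 0.2475 0.0803] jaw deg 90.72 z axis [ 0.0214 -0.0056 -0.9998] w 0.0867 F [-0.0989  0.8687  0.2844] q [-0.8331  0.1322  0.2633  2.0275 -0.0219  0.9715  1.0233]
tool delta mm [ 0.9841  4.2926 46.2283]
```

>>> {"name": "step_arm", "arguments": {"rows": [{"travel":[1,4,8],"yaw":-0.5},{"travel":[1,4,22],"yaw":-0.5},{"travel":[1,4,36],"yaw":-0.5},{"travel":[1,4,46],"yaw":-0.5},{"travel":[1,4,46],"yaw":-0.5}]}}

```text
t: 18.25
eef_pos: [0.4279, 0.252, 0.1976]
eef_rot: [-0.011, 1.0, -0.003, 0.01]
force: [-0.6, 0.0, 0.6]
gripper_width: 0.0869
```

>>> {"name": "step_arm", "arguments": {"rows": [{"travel":[0,0,0],"yaw":0},{"travel":[0,0,0],"yaw":0},{"travel":[0,0,0],"yaw":0},{"travel":[0,0,0],"yaw":0},{"travel":[0,0,0],"yaw":0}], "gripper": 1, "force": 40}}

```text
t: 18.75
eef_pos: [0.428, 0.2524, 0.1981]
eef_rot: [-0.011, 1.0, -0.003, 0.011]
force: [0.1, 1.5, 1.1]
gripper_width: 0.058
```

>>> {"name": "step_arm", "arguments": {"rows": [{"travel":[0,0,0],"yaw":0},{"travel":[0,0,0],"yaw":0}]}}

```text
t: 18.95
eef_pos: [0.428, 0.2524, 0.1981]
eef_rot: [-0.011, 1.0, -0.003, 0.011]
force: [0.2, 0.2, -0.4]
gripper_width: 0.0575
```

```bash
python3 - <<'E'
from h import *
st()
E
```

```text
t 18.95 tcp [0.428  0.2524 0.1981] grasp [0.4315 0.2516 0.0341] jaw deg 91.21 z axis [ 0.0215 -0.0051 -0.9998] w 0.0575 F [ 0.2169  0.1609 -0.4119] q [-0.8286  0.2042  0.2564  2.0566 -0.0462  0.8726  1.0438]
```

Width 57.5 mm matches the brick. Lift 120 mm and carry to the wide tray.

>>> {"name": "step_arm", "arguments": {"rows": [{"travel":[0,0,-8],"yaw":0},{"travel":[0,0,-35],"yaw":0},{"travel":[0,0,-70],"yaw":0},{"travel":[0,0,-105],"yaw":0},{"travel":[0,0,-120],"yaw":0}]}}

```text
t: 19.45
eef_pos: [0.426, 0.2531, 0.3215]
eef_rot: [-0.011, 1.0, -0.001, 0.012]
force: [-0.0, 1.1, -3.8]
gripper_width: 0.0573
```

>>> {"name": "step_arm", "arguments": {"rows": [{"travel":[0,0,0],"yaw":0}]}}

```text
t: 19.55
eef_pos: [0.4263, 0.2532, 0.3237]
eef_rot: [-0.011, 1.0, -0.0, 0.014]
force: [0.3, 0.8, -3.7]
gripper_width: 0.0577
```

>>> {"name": "step_arm", "arguments": {"rows": [{"travel":[-6,-17,0],"yaw":0},{"travel":[-18,-52,0],"yaw":0},{"travel":[-31,-90,0],"yaw":0},{"travel":[-45,-128,0],"yaw":0},{"travel":[-58,-166,0],"yaw":0}]}}

```text
t: 20.05
eef_pos: [0.4874, 0.0867, 0.3241]
eef_rot: [-0.011, 1.0, -0.001, 0.013]
force: [-0.2, 0.5, -4.0]
gripper_width: 0.058
```

>>> {"name": "step_arm", "arguments": {"rows": [{"travel":[-14,-40,0],"yaw":0},{"travel":[-28,-80,0],"yaw":-1},{"travel":[-42,-120,0],"yaw":-1},{"travel":[-56,-160,0],"yaw":-1.7},{"travel":[-70,-200,0],"yaw":-1.7}]}}

```text
t: 20.55
eef_pos: [0.5612, -0.1133, 0.3247]
eef_rot: [-0.026, 1.0, -0.001, 0.011]
force: [0.2, 1.1, -4.4]
gripper_width: 0.0579
```

>>> {"name": "step_arm", "arguments": {"rows": [{"travel":[-14,-40,0],"yaw":0},{"travel":[-28,-80,0],"yaw":0},{"travel":[-40,-115,0],"yaw":0},{"travel":[-45,-130,0],"yaw":0},{"travel":[-45,-130,0],"yaw":0}]}}

```text
t: 21.05
eef_pos: [0.612, -0.2437, 0.3243]
eef_rot: [-0.023, 1.0, -0.002, 0.01]
force: [-0.5, -0.0, -3.8]
gripper_width: 0.0575
```

```bash
python3 - <<'E'
from h import *
s,R=st()
print("tool delta mm",1000*R.T@(np.array([.6225,-.2557,.0381])-(s["eef_pos"]+.164*R[:,2])))
E
```

```text
t 21.05 tcp [ 0.612  -0.2437  0.3243] grasp [ 0.6152 -0.2442  0.1603] jaw deg 92.68 z axis [ 0.0193 -0.0031 -0.9998] w 0.0575 F [-0.4678 -0.0314 -3.7863] q [-0.1562  0.4325  0.65    1.56   -0.2791  1.2229  2.1579]
tool delta mm [ -4.4611 -11.3409 122.4013]
```

>>> {"name": "step_arm", "arguments": {"rows": [{"travel":[-2,-6,15],"yaw":0},{"travel":[-4,-11,40],"yaw":0},{"travel":[-4,-11,70],"yaw":0},{"travel":[-4,-11,85],"yaw":0},{"travel":[-4,-11,85],"yaw":0}]}}

```text
t: 21.55
eef_pos: [0.617, -0.2524, 0.2355]
eef_rot: [-0.024, 1.0, -0.0, 0.006]
force: [-0.8, 0.4, -3.7]
gripper_width: 0.0578
```

```bash
python3 - <<'E'
from h import *
s,R=st()
print("tool delta mm",1000*R.T@(np.array([.6225,-.2557,.0381])-(s["eef_pos"]+.164*R[:,2])))
snap("k1",(360,110,500,250),(250,90,360,200))
E
```

```text
t 21.55 tcp [ 0.617  -0.2524  0.2355] grasp [ 0.6191 -0.2524  0.0715] jaw deg 92.78 z axis [ 0.0127  0.0001 -0.9999] w 0.0578 F [-0.8065  0.365  -3.7273] q [-0.1118  0.5356  0.613   1.6137 -0.3439  1.0892  2.2123]
tool delta mm [-2.8469 -3.4458 33.4593]
```

View pics/k1.png

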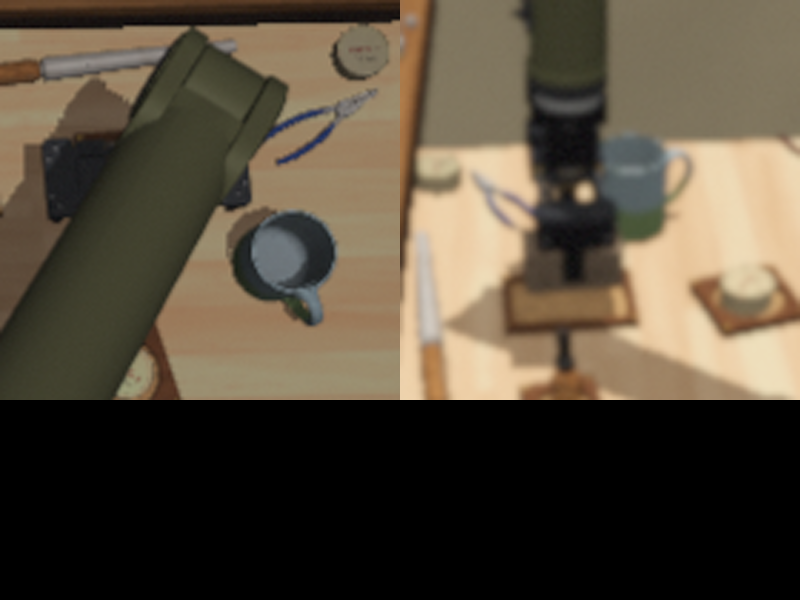

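The brick hangs centred over the wide tray (side crop (574,260) over the recess (572,300)), and the mug is clear of the gripper body. Lower.

>>> {"name": "step_arm", "arguments": {"rows": [{"travel":[-3,-3,10],"yaw":0},{"travel":[-3,-3,20],"yaw":0},{"travel":[-3,-3,28],"yaw":0},{"travel":[-3,-3,32],"yaw":0},{"travel":[-3,-3,32],"yaw":0}]}}

```text
t: 22.15
eef_pos: [0.6218, -0.2567, 0.2066]
eef_rot: [-0.024, 1.0, -0.001, 0.009]
force: [-0.5, 0.3, -3.0]
gripper_width: 0.0578
```

>>> {"name": "step_arm", "arguments": {"rows": [{"travel":[0,0,1],"yaw":0},{"travel":[0,0,1],"yaw":0},{"travel":[0,0,1],"yaw":0}]}}

```text
t: 22.45
eef_pos: [0.6219, -0.2568, 0.2059]
eef_rot: [-0.024, 1.0, -0.001, 0.009]
force: [0.2, -1.1, -3.4]
gripper_width: 0.0578
```

```bash
python3 - <<'E'
from h import *
s,R=st()
print("tool delta mm",1000*R.T@(np.array([.6225,-.2557,.0381])-(s["eef_pos"]+.164*R[:,2])))
E
```

```text
t 22.45 tcp [ 0.6219 -0.2568  0.2059] grasp [ 0.6248 -0.2571  0.0419] jaw deg 92.74 z axis [ 0.018  -0.0023 -0.9998] w 0.0578 F [ 0.2002 -1.066  -3.4138] q [-0.0931  0.5782  0.597   1.6185 -0.3703  1.041   2.2311]
tool delta mm [2.3354 1.5493 3.7526]
```

>>> {"name": "step_arm", "arguments": {"rows": [{"travel":[2,1,2],"yaw":0},{"travel":[2,1,3],"yaw":0},{"travel":[2,1,3],"yaw":0}]}}

```text
t: 22.75
eef_pos: [0.6197, -0.2558, 0.2026]
eef_rot: [-0.024, 1.0, -0.001, 0.009]
force: [0.3, 0.5, -3.7]
gripper_width: 0.0575
```

>>> {"name": "step_arm", "arguments": {"rows": [{"travel":[0,0,1],"yaw":0},{"travel":[0,0,1],"yaw":0},{"travel":[0,0,1],"yaw":0}]}}

```text
t: 23.05
eef_pos: [0.6198, -0.2558, 0.2022]
eef_rot: [-0.024, 1.0, -0.001, 0.009]
force: [-2.5, 1.6, 1.6]
gripper_width: 0.0577
```

Contact. Release, rise, then go to the clamp and turn to 71°.

>>> {"name": "step_arm", "arguments": {"rows": [{"travel":[0,0,0],"yaw":0},{"travel":[0,0,0],"yaw":0},{"travel":[0,0,0],"yaw":0},{"travel":[0,0,0],"yaw":0}], "gripper": 0}}

```text
t: 23.45
eef_pos: [0.62, -0.2559, 0.2023]
eef_rot: [-0.024, 1.0, -0.001, 0.009]
force: [0.1, 0.8, -0.2]
gripper_width: 0.0816
```

>>> {"name": "step_arm", "arguments": {"rows": [{"travel":[0,0,-15],"yaw":0},{"travel":[0,0,-45],"yaw":0},{"travel":[0,0,-85],"yaw":0},{"travel":[0,0,-110],"yaw":0},{"travel":[0,0,-110],"yaw":0}]}}

```text
t: 23.95
eef_pos: [0.619, -0.257, 0.3185]
eef_rot: [-0.024, 1.0, -0.003, 0.014]
force: [1.0, -0.2, 0.6]
gripper_width: 0.0868
```

>>> {"name": "step_arm", "arguments": {"rows": [{"travel":[15,34,0],"yaw":0},{"travel":[33,74,0],"yaw":0},{"travel":[51,114,0],"yaw":0},{"travel":[69,154,0],"yaw":0},{"travel":[87,194,0],"yaw":0}]}}

```text
t: 24.45
eef_pos: [0.5217, -0.0659, 0.3147]
eef_rot: [-0.024, 1.0, -0.003, 0.014]
force: [0.2, 0.4, -0.5]
gripper_width: 0.0871
```

>>> {"name": "step_arm", "arguments": {"rows": [{"travel":[18,40,0],"yaw":6},{"travel":[36,80,0],"yaw":12},{"travel":[54,115,0],"yaw":18},{"travel":[70,140,0],"yaw":21.8},{"travel":[70,140,0],"yaw":21.8}]}}

```text
t: 24.95
eef_pos: [0.443, 0.0741, 0.3116]
eef_rot: [0.163, 0.987, 0.001, 0.013]
force: [0.1, -0.6, -0.5]
gripper_width: 0.0867
```

```bash
python3 - <<'E'
from h import *
s,R=st()
print("tool delta mm",1000*R.T@(np.array([.4440,.0735,.028])-(s["eef_pos"]+.164*R[:,2])))
snap("c1",(240,140,440,280),(250,130,390,260))
E
```

```text
t 24.95 tcp [0.443  0.0741 0.3116] grasp [0.4472 0.0735 0.1477] jaw deg 71.23 z axis [ 0.0254 -0.0031 -0.9997] w 0.0867 F [ 0.1299 -0.6102 -0.4858] q [-0.7077 -0.0674  0.4669  2.0698  0.0441  1.1084  0.9826]
tool delta mm [  5.9728  -1.677  119.5493]
```

View pics/c1.png

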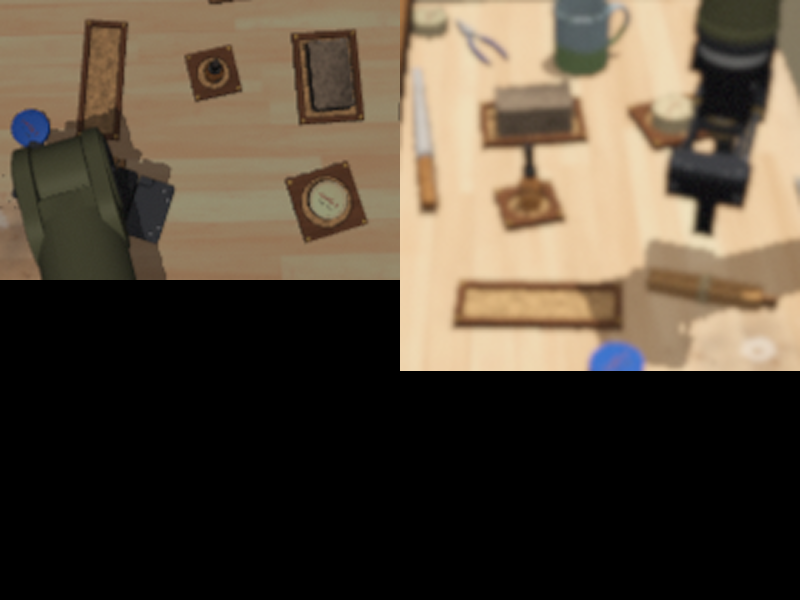

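Brick in the wide recess, tin and bottle in theirs. The clamp is under the jaws (side crop (705,288)). Descend in two stages.

>>> {"name": "step_arm", "arguments": {"rows": [{"travel":[4,-2,20],"yaw":0.3},{"travel":[6,-2,50],"yaw":0.3},{"travel":[6,-2,80],"yaw":0.3},{"travel":[6,-2,85],"yaw":0.3},{"travel":[6,-2,85],"yaw":0.3}]}}

```text
t: 25.55
eef_pos: [0.4412, 0.0692, 0.2265]
eef_rot: [0.168, 0.986, -0.001, 0.013]
force: [0.4, 0.2, -0.2]
gripper_width: 0.0871
```

```bash
python3 - <<'E'
from h import *
s,R=st()
print("tool delta mm",1000*R.T@(np.array([.4440,.0735,.028])-(s["eef_pos"]+.164*R[:,2])))
E
```

```text
t 25.55 tcp [0.4412 0.0692 0.2265] grasp [0.4455 0.0681 0.0626] jaw deg 70.62 z axis [ 0.0258 -0.0065 -0.9996] w 0.0871 F [ 0.3916  0.1509 -0.2484] q [-0.6948  0.0508  0.4883  2.1603 -0.0153  0.9125  1.0344]
tool delta mm [ 4.097   4.5221 34.4798]
```

>>> {"name": "step_arm", "arguments": {"rows": [{"travel":[4,4,8],"yaw":0},{"travel":[4,4,18],"yaw":0},{"travel":[4,4,28],"yaw":0},{"travel":[4,4,34],"yaw":0},{"travel":[4,4,34],"yaw":0}]}}

```text
t: 26.05
eef_pos: [0.4392, 0.0739, 0.1915]
eef_rot: [0.168, 0.986, -0.002, 0.012]
force: [0.6, -0.9, -0.4]
gripper_width: 0.0867
```

```bash
python3 - <<'E'
from h import *
s,R=st()
print("tool delta mm",1000*R.T@(np.array([.4440,.0735,.028])-(s["eef_pos"]+.164*R[:,2])))
E
```

```text
t 26.05 tcp [0.4392 0.0739 0.1915] grasp [0.4432 0.0727 0.0275] jaw deg 70.62 z axis [ 0.0241 -0.0075 -0.9997] w 0.0867 F [ 0.6485 -0.9382 -0.3555] q [-0.6923  0.1137  0.4826  2.1876 -0.0545  0.8319  1.0559]
tool delta mm [-0.5395  1.0477 -0.4767]
```

>>> {"name": "step_arm", "arguments": {"rows": [{"travel":[0,0,0],"yaw":0},{"travel":[0,0,0],"yaw":0},{"travel":[0,0,0],"yaw":0},{"travel":[0,0,0],"yaw":0},{"travel":[0,0,0],"yaw":0}], "gripper": 1, "force": 25}}

```text
t: 26.55
eef_pos: [0.4393, 0.0739, 0.1917]
eef_rot: [0.168, 0.986, -0.001, 0.013]
force: [-0.6, -0.5, -0.4]
gripper_width: 0.0552
```

>>> {"name": "step_arm", "arguments": {"rows": [{"travel":[0,0,0],"yaw":0},{"travel":[0,0,0],"yaw":0},{"travel":[0,0,0],"yaw":0},{"travel":[0,0,0],"yaw":0},{"travel":[0,0,0],"yaw":0}]}}

```text
t: 27.05
eef_pos: [0.4394, 0.074, 0.1917]
eef_rot: [0.168, 0.986, -0.001, 0.013]
force: [-0.0, 0.4, 0.1]
gripper_width: 0.0249
```

>>> {"name": "step_arm", "arguments": {"rows": [{"travel":[0,0,0],"yaw":0},{"travel":[0,0,0],"yaw":0}]}}

```text
t: 27.25
eef_pos: [0.4394, 0.074, 0.1917]
eef_rot: [0.168, 0.986, -0.001, 0.013]
force: [-0.7, 0.6, 1.5]
gripper_width: 0.0245
```

```bash
python3 - <<'E'
from h import *
s,R=st()
d=np.array([-.945,.328,0]) # clamp axis toward the wedge
c=np.array([.4407,.0755,0])-(s["eef_pos"]+.164*R[:,2]); print("clamp centre ahead of grasp along wedge dir mm",1000*c@d)
E
```

```text
t 27.25 tcp [0.4394 0.074  0.1917] grasp [0.4434 0.0729 0.0278] jaw deg 70.62 z axis [ 0.0246 -0.0071 -0.9997] w 0.0245 F [-0.7073  0.5976  1.5004] q [-0.6924  0.1134  0.4825  2.1873 -0.0546  0.8319  1.0558]
clamp centre ahead of grasp along wedge dir mm 3.430830196063258
```

>>> {"name": "step_arm", "arguments": {"rows": [{"travel":[0,0,-8],"yaw":0},{"travel":[0,0,-25],"yaw":0},{"travel":[0,0,-45],"yaw":0},{"travel":[0,0,-58],"yaw":0},{"travel":[0,0,-60],"yaw":0}]}}

```text
t: 27.75
eef_pos: [0.4386, 0.0745, 0.2536]
eef_rot: [0.168, 0.986, -0.0, 0.014]
force: [0.0, -0.2, -0.3]
gripper_width: 0.0246
```

>>> {"name": "step_arm", "arguments": {"rows": [{"travel":[-17,7,0],"yaw":-2},{"travel":[-47,18,0],"yaw":-5},{"travel":[-77,30,0],"yaw":-8},{"travel":[-107,42,0],"yaw":-11},{"travel":[-135,53,0],"yaw":-14.3}]}}

```text
t: 28.25
eef_pos: [0.5846, 0.0799, 0.2568]
eef_rot: [0.043, 0.999, -0.002, 0.014]
force: [0.0, -0.0, -0.0]
gripper_width: 0.0249
```

>>> {"name": "step_arm", "arguments": {"rows": [{"travel":[-15,2,0],"yaw":0},{"travel":[-30,5,0],"yaw":0},{"travel":[-41,6,0],"yaw":0},{"travel":[-41,6,0],"yaw":0},{"travel":[-41,6,0],"yaw":0}]}}

```text
t: 28.75
eef_pos: [0.6254, 0.0822, 0.2574]
eef_rot: [0.043, 0.999, -0.003, 0.013]
force: [-0.5, 0.2, -0.5]
gripper_width: 0.0248
```

```bash
python3 - <<'E'
from h import *
s,R=st()
print("tool delta mm",1000*R.T@(np.array([.6294,.0802,.0318])-(s["eef_pos"]+.164*R[:,2])))
snap("c2",(230,130,350,270),(250,170,350,270))
E
```

```text
t 28.75 tcp [0.6254 0.0822 0.2574] grasp [0.6296 0.0811 0.0935] jaw deg 85.05 z axis [ 0.0254 -0.0065 -0.9997] w 0.0248 F [-0.487   0.1858 -0.5   ] q [-0.5653  0.4066  0.4838  1.6964 -0.2011  1.0648  1.4629]
tool delta mm [ 1.6765 -0.6434 61.639 ]
```

View pics/c2.png

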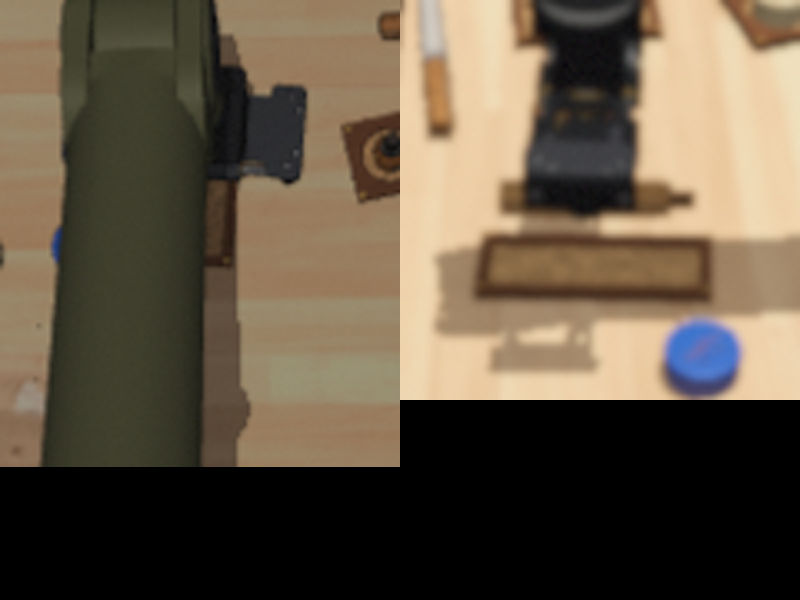

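The clamp hangs level over the long tray (side: ends at columns 275.2 and 323, row 219). I check its centre along the tray from those ends.

```bash
python3 - <<'E'
from h import *
a,b=plane("side",(275.2,219.2),.077),plane("side",(323,219.5),.077); print(a,b,(a+b)/2,np.linalg.norm(a-b))
# tray outer ends at z .011 in same picture
c,d=plane("side",(269.8,236),.011),plane("side",(327.5,236.5),.011); print(c,d,(c+d)/2)
E
```

```text
[0.6916 0.0736 0.077 ] [0.5512 0.0841 0.077 ] [0.6214 0.0788 0.077 ] 0.140796638396302
[0.7125 0.0764 0.011 ] [0.5367 0.0902 0.011 ] [0.6246 0.0833 0.011 ]
```

>>> {"name": "step_arm", "arguments": {"rows": [{"travel":[-1,0,12],"yaw":0},{"travel":[-1,0,28],"yaw":0},{"travel":[-1,0,42],"yaw":0},{"travel":[-1,0,48],"yaw":0},{"travel":[-1,0,48],"yaw":0}]}}

```text
t: 29.35
eef_pos: [0.6266, 0.0818, 0.2077]
eef_rot: [0.043, 0.999, -0.003, 0.011]
force: [0.1, 0.6, -0.9]
gripper_width: 0.0252
```

```bash
python3 - <<'E'
from h import *
s,R=st()
print("tool delta mm",1000*R.T@(np.array([.6315,.0807,.0318])-(s["eef_pos"]+.164*R[:,2])))
E
```

```text
t 29.35 tcp [0.6266 0.0818 0.2077] grasp [0.6303 0.0807 0.0438] jaw deg 85.05 z axis [ 0.0225 -0.0068 -0.9997] w 0.0252 F [ 0.1123  0.6041 -0.9412] q [-0.5475  0.4673  0.4658  1.7267 -0.234   0.9823  1.4862]
tool delta mm [-0.9135  0.1815 11.9915]
```

>>> {"name": "step_arm", "arguments": {"rows": [{"travel":[-1,0,4],"yaw":0},{"travel":[-1,0,8],"yaw":0},{"travel":[-1,0,11],"yaw":0},{"travel":[-1,0,11],"yaw":0}]}}

```text
t: 29.75
eef_pos: [0.6277, 0.0817, 0.1964]
eef_rot: [0.043, 0.999, -0.003, 0.011]
force: [-0.2, 0.1, -0.6]
gripper_width: 0.0248
```

>>> {"name": "step_arm", "arguments": {"rows": [{"travel":[0,0,1],"yaw":0},{"travel":[0,0,1],"yaw":0},{"travel":[0,0,1],"yaw":0}]}}

```text
t: 30.05
eef_pos: [0.6279, 0.0816, 0.1958]
eef_rot: [0.043, 0.999, -0.003, 0.012]
force: [-0.8, 0.1, 0.9]
gripper_width: 0.0249
```

Lowered to the expected height with first contact. Release, rise, and clear the view.

>>> {"name": "step_arm", "arguments": {"rows": [{"travel":[0,0,0],"yaw":0},{"travel":[0,0,0],"yaw":0},{"travel":[0,0,0],"yaw":0},{"travel":[0,0,0],"yaw":0},{"travel":[0,0,0],"yaw":0}], "gripper": 0.2}}

```text
t: 30.55
eef_pos: [0.6279, 0.0817, 0.1958]
eef_rot: [0.043, 0.999, -0.003, 0.011]
force: [-0.6, -0.2, -0.9]
gripper_width: 0.0573
```

>>> {"name": "step_arm", "arguments": {"rows": [{"travel":[0,0,-10],"yaw":0},{"travel":[0,0,-40],"yaw":0},{"travel":[0,0,-85],"yaw":0},{"travel":[0,0,-130],"yaw":0},{"travel":[0,0,-150],"yaw":0}]}}

```text
t: 31.05
eef_pos: [0.6255, 0.0823, 0.3516]
eef_rot: [0.043, 0.999, -0.002, 0.015]
force: [0.4, -0.3, 0.4]
gripper_width: 0.0696
```

>>> {"name": "step_arm", "arguments": {"rows": [{"travel":[30,35,0],"yaw":0},{"travel":[60,70,0],"yaw":0},{"travel":[90,105,0],"yaw":0},{"travel":[120,140,0],"yaw":0},{"travel":[150,175,0],"yaw":0}]}}

```text
t: 31.55
eef_pos: [0.4901, 0.2706, 0.3477]
eef_rot: [0.044, 0.999, -0.001, 0.016]
force: [0.1, 0.2, -0.5]
gripper_width: 0.0697
```

>>> {"name": "step_arm", "arguments": {"rows": [{"travel":[20,40,0],"yaw":0},{"travel":[30,80,0],"yaw":0},{"travel":[30,80,0],"yaw":0},{"travel":[30,80,0],"yaw":0}]}}

```text
t: 31.95
eef_pos: [0.4666, 0.3539, 0.3471]
eef_rot: [0.042, 0.999, -0.001, 0.016]
force: [0.3, -0.2, -0.9]
gripper_width: 0.0695
```

```bash
python3 - <<'E'
from h import *
st()
T=imaging.read_camera("top")[:,:,::-1]; S=imaging.read_camera("side")[:,:,::-1]
cv2.imwrite("pics/top_end.png",T); cv2.imwrite("pics/side_end.png",S)
a=cv2.resize(T[120:285,165:500],(800,394),interpolation=cv2.INTER_CUBIC)
b=cv2.resize(S[150:260,235:405],(309,200),interpolation=cv2.INTER_CUBIC); c=cv2.resize(S[155:210,260:375],(418,200),interpolation=cv2.INTER_CUBIC)
C=np.zeros((596,800,3),np.uint8); C[:394]=a; C[396:,:309]=b; C[396:,315:733]=c; cv2.imwrite("pics/end.png",C)
E
```

```text
t 31.95 tcp [0.4666 0.3539 0.3471] grasp [0.4718 0.3532 0.1832] jaw deg 85.15 z axis [ 0.0316 -0.0041 -0.9995] w 0.0695 F [ 0.325  -0.1693 -0.8539] q [-0.9904  0.2133  0.3307  1.7154 -0.0493  1.2022  0.8359]
```

View pics/end.png

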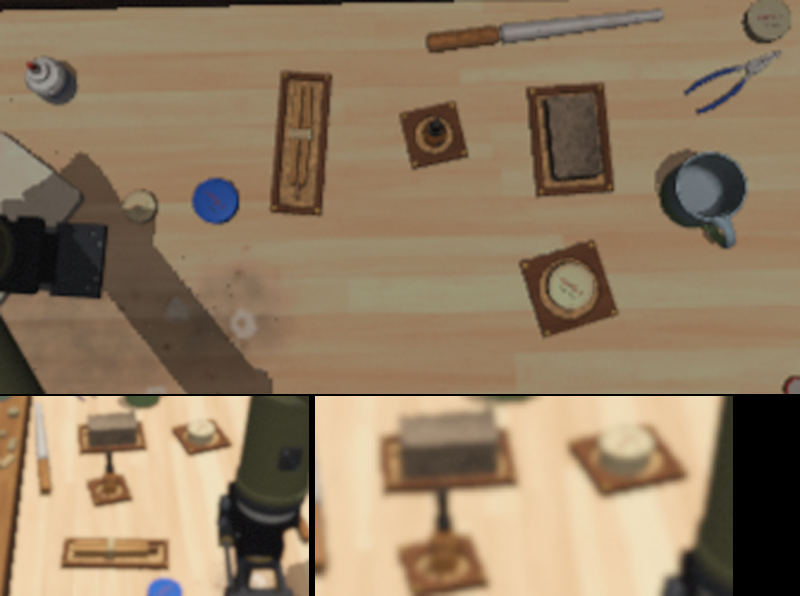

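All four are in their recesses, and the mug, glue bottle and decoys have not moved. I use one last enlarged look at the clamp's ends, where the fit is tightest.

```bash
python3 - <<'E'
from h import *
T=cv2.imread("pics/top_end.png"); S=cv2.imread("pics/side_end.png")
a=cv2.resize(T[145:215,273:309],None,fx=8,fy=8,interpolation=cv2.INTER_CUBIC); b=cv2.resize(S[222:252,264:332],None,fx=7,fy=7,interpolation=cv2.INTER_CUBIC)
c=cv2.resize(T[146:210,380:430],None,fx=6,fy=6,interpolation=cv2.INTER_CUBIC)
C=np.zeros((600,800,3),np.uint8); C[:560,:288]=a; C[:210,300:776]=b; C[212:596,300:600]=c
cv2.imwrite("pics/end2.png",C)
E
```

```text
(no output)
```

View pics/end2.png

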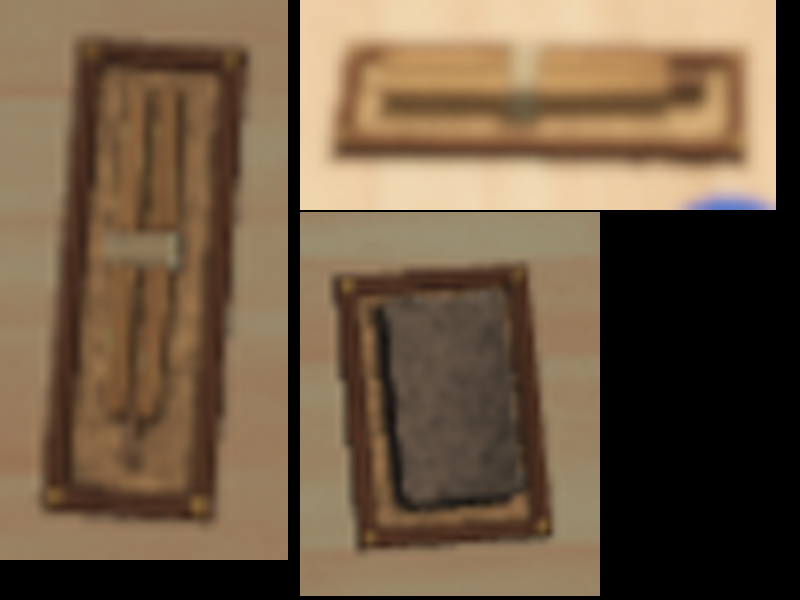

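```bash
python3 - <<'E'
from h import *
T=cv2.imread("pics/top_end.png"); S=cv2.imread("pics/side_end.png")
h=cv2.cvtColor(T,cv2.COLOR_BGR2HSV)
c=blob(((h[:,:,2]<110)&(h[:,:,2]>50)&(h[:,:,1]<100)).astype(np.uint8)*255,(384,150,424,206))
W=np.array([plane("top",p,.048)[:2]*1000 for p in c[:,0]],np.float32); print("brick top",cv2.minAreaRect(W))
m=cv2.moments(c); u=(m['m10']/m['m00'],m['m01']/m['m00']); print(u)
# top-face centre in the side view: crop 315..733 x 396..596 is S[155:210,260:375], scale 3.635
print("brick tri",tri(u,(260+(448-315)/3.635,155+(432-396)/3.635)))
print("tin lid tri",tri((165+571/2.388,120+286/2.388),(260+(626-315)/3.635,155+(441-396)/3.635)))
from rig import ticket; print(ticket.job_done())
E
```

```text
brick top ((621.418212890625, -256.305908203125), (101.46619415283203, 58.85454559326172), 3.929245710372925)
(405.1127136752136, 176.49919871794873)
brick tri (array([ 0.6207, -0.2563,  0.0427]), np.float64(0.0024713089971258977))
tin lid tri (array([ 0.4378, -0.2476,  0.0297]), np.float64(0.0017609949298943042))
the job is handed in; nothing more can be done
None
```

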